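# Load a sample bottle into the covered shaker block and screw its cap home

## Task

Load the small square bottle into the bench shaker: lift the grey cover plate straight up off its two dowels, keeping it level, and set it down flat on the free worktop. Then take the bottle out from between its neighbours, stand it fully down in the square pocket of the block, let go of it, and, while the pocket keeps the bottle from turning, take it again by its black cap and screw the loose cap clockwise until it is fully tight. Keep the bottle upright, drop nothing, and leave all the other things standing where they are.

Things in the scene. Friction and masses are not known exactly. Their poses are not given: they have to be found in the camera images.
- bottle: Small square off-white bottle: flat sides 58 x 58 mm (bottom 7 mm tapered in 2.6 mm a side), body 90 mm high, black screw cap; 117 mm high with the cap tight, about 120 mm loose; 0.2 to 0.35 kg. Origin: centre of its underside; z up, x and y square to its sides. Jar about 15 mm from its +x side, beaker about as near its -x side; the sides facing +y and -y are free.
- cap (a joint): Turn of the small bottle's screw cap (rad): 0 fully tight (end stop), positive unscrewed (anticlockwise from above); starts 2.3 to 3.1 open. It stands 1.43 mm higher per rad of opening, turns with about 0.3 N m of friction, stays where it is left and cannot come off. On the open bench the bottle just turns along with it.
- cap_grip (a point): Centre of the small bottle's cap, on its axis at half height; turns and rises with the cap. Black cap, 43 mm diameter, 20 mm high: 10 mm of cap above and below this point.
- shaker: Low white bench shaker, fixed: housing 204 x 196 mm, 44 mm high; on it an aluminium block 110 mm (x) by 164 mm (y), its top 96 mm above the bench, with a square pocket, two unused round 33 mm holes and two upright steel dowels. Origin: on the bench, 8 mm in -x from below the block's centre; +x points away from the front panel with knob and display.
- block_top (a point): Centre of the block's top face, 96 mm above the bench; axes are the shaker's. The two dowels, 10 mm diameter, stand 31 mm above this face (tips tapered over the last 7 mm) at x +42 mm, y -68 mm and at x -42 mm, y +68 mm from here.
- pocket (a point): Centre of the floor of the square pocket in the shaker's block: 61.4 x 61.4 mm, 36 mm deep (floor 60 mm above the bench), its sides parallel to the x and y of this frame, which are the shaker's. Under the cover at first. The small bottle fits in any of its four square ways round.
- cover: Grey plastic cover plate, 110 mm (x) by 164 mm (y), 12 mm thick, 0.3 kg, lying loose on the block with a 11.6 mm hole over each dowel (the dowels reach 19 mm above its top face). Origin: centre of its underside; z up.
- cover_grip (a point): Middle of the bar of the cover's pull handle: bar 12 x 12 mm thick, 100 mm long along the cover's y, its centre 50 mm above the cover's underside, 32 mm of free height under it, posts 76 mm apart. The cover balances below it.
- jar_caps: Clear open jar full of small caps, 78 mm diameter, 107 mm high, loose, beside the small bottle: leave it. Origin: centre of its underside.
- beaker_150: Small clear beaker, about 67 mm diameter (78 mm over the spout), 83 mm high, loose, on the other side of the small bottle: leave it. Origin: centre of its underside.
- tape_roll: Roll of paper tape lying flat, 72 mm diameter, 18 mm high, loose, somewhere in the open middle of the worktop: leave it. Origin: centre of its underside.
- beaker_pp: Translucent white plastic beaker, 79 mm diameter (90 mm over the spout), 99 mm high, fixed, at the back. Origin: centre of its underside.
- tall_bottle: The taller square bottle, 70 x 70 mm and 160 mm high with a closed black cap, loose, at the back: leave it. Origin: centre of its underside.

How it is judged (in metres and radians):
On the way, in this order (a step that is already met when the one before it is completed fails the run):
1. the cover plate is off its dowels, lies flat on the worktop and has been let go (height (world z) of cover below 0.006 m and angle between cover's own z axis and vertical below 0.05 rad and contact force between the fingers and cover below 0.2 N), for 0.2 s.
2. the small bottle stands fully down in the square pocket and has been let go (horizontal distance between bottle and pocket below 0.004 m and z of bottle in the frame of pocket below 0.004 m and angle between bottle's own z axis and vertical below 0.06 rad and contact force between the fingers and bottle below 0.2 N), for 0.2 s.
At the end, for the whole second after the job is handed in: The cap is within 0.12 rad of its end stop; the small bottle stands upright (within 0.06 rad) on the pocket's floor (within 4 mm in height and sideways); the cover lies flat on the worktop (underside within 6 mm of it, within 0.05 rad of level); both are at rest and let go (all of step 1 and all of step 2 and value of joint cap below 0.12 rad and linear speed of each of bottle, cover below 0.02 m/s); the robot touches nothing.
It fails at once if the cover plate is tilted by more than 0.2 rad (angle between cover's own z axis and vertical above 0.2 rad).
It fails at once if the small bottle is tilted by more than 0.4 rad (angle between bottle's own z axis and vertical above 0.4 rad).
It fails at once if the cover or the small bottle is dropped (falls faster than 0.7 m/s while not held) ((linear speed of cover above 0.7 m/s and contact force between the fingers and cover below 0.2 N) or (linear speed of bottle above 0.7 m/s and contact force between the fingers and bottle below 0.2 N)).
It fails at once if another thing is pushed more than 30 mm away or tipped over (distance of any of jar_caps, beaker_150, tape_roll, tall_bottle from where it was at the start of the episode above 0.03 m or angle between any of jar_caps, beaker_150, tape_roll, tall_bottle's own z axis and vertical above 0.35 rad).
It also fails if it takes over 72 s, if anything falls off the work surface, if the arm or the gripper's body presses on something with over 40 N, if the wrist force passes 120 N, or if a joint passes its speed limit or range.

## Robot

A 7-joint arm with a two-finger parallel gripper is mounted at the origin on a cart in front of the work surface, level with it; the furniture and walls round the work are solid. World frame = base frame: x ahead of the robot, y to its left, z up, the work surface at z = 0. Lengths are in mm, angles in rad, forces in N, time in s.
With the tool pointing down it reaches from about 400 to 875 mm from the base axis. Payload 19.3 kg.
Tool frame: the origin (TCP) lies on the centre line of the jaws, within the pads' length; the fingertips stand 17 mm ahead of it and the grasp point (between the pads) lies 2 mm behind it; x points along the fingers, y is the direction in which the jaws open and shut, and the axes are right-handed (so a half turn about x gives the same grasp; the last joint's range is limited). The gripper opens to 85 mm and grips with 20 to 120 N. Pads are 22 mm wide; open, the fingers measure 114 mm over their backs; the gripper's body (76 mm by 85 mm) begins 54 mm behind the grasp point. The pads swing forward as they close: fully open they stand 13 mm farther back than shut.
Start: joints at [1.261, 0.521, -0.036, 1.599, 0.021, 1.021, -0.113], TCP at [148.415, -607.115, 248.291] pointing down, gripper open.
Joint ranges: [-2.91, 2.91], [-0.3, 2.13], [-1.5, 1.42], [0.17, 2.43], [-1.26, 4.41], [0.16, 1.93], [-2.52, 2.52]. Speed limits (rad/s): [1.89, 1.89, 2.39, 2.39, 3.01, 3.01, 3.01].

## Interface

Orientations are given as a unit quaternion [w, x, y, z].
In Python, from workcell import manip gives the robot as it stands.
- The arm moves only by the tool arm_command, never from a script. Its argument "series" is a list of rows, each a list of 3 entries, a list of its own where there are three numbers: the shift along the tool's x, y, z in mm, then the turn about the tool's x in degrees, then the gripper's target within -1 to 1 (fully open at 1, half-way at 0, shut at -1). In form: [[[x, y, z], spin, fingers], ...]. A call has 1 to 8 rows; each row shifts and turns the commanded pose from where the row before left it, along the tool's axes as they then stand; what a row does not reach is not made up. A row lasts 1/12 s, in which the tool goes at most 41.7 mm and 7.16 degrees, less where a joint would pass 70% of its speed; a pose out of reach is approached as far as the arm can. A call is refused whole if a number of a shift passes 41.7 or a number of a turn 7.16, either way. A call with a gripper value outside its range is refused whole. The fingers move at their own pace and stop on an object; "newtons" is the grip in N (left out, the last holds). Time passes only in rows, so rows that do not move let the fingers close. It gives the time, the measured TCP pose, the force and the opening at its end, in the units of the state.
- manip.observe(): the state, without advancing time (a new reading comes with each control period).
- manip.get_image(name): name is "side" or "top"; returns a dict with "pixels" (480x640x3 uint8, red, green, blue), "fovy" (degrees; the focal length in pixels is half the picture's height over the tangent of half this angle, whatever the lens; pixels are square), "cx", "cy" (the principal point, pixels), "rvec" (rotation vector, rad) and "tvec" (3), from world to camera coordinates, as OpenCV has them. Camera axes: x right, y down, z forward; pixel columns grow to the right and rows downward; lengths in mm; the calibration is good to about 2 mm. A picture is of the moment at which its call begins. There is no depth.
- manip.sign_off(): hands the job in, once; it reports no verdict.
Trained networks look in the newest picture that a camera, given by its name, has taken for a name from the list of things; names that differ only in an ending like _2 or _b are one class to them, and where a whole thing is asked for, a point or a joint stands for the part that bears it (a point fixed in the world has none). Each returns a list of dicts, best first, with "p" (0 to 1); they miss things now and then, are a little off and sometimes report something else, mostly with a low value. They report only what shows in the picture. A call takes as long as a camera call.
- manip.spot_in(camera, name): "xy" ([column, row] in pixels, amid what is visible of it).
The state is a dict: "time": time; "joints": joint angles; "qvel": joint speeds; "tau": joint torques, N m; "tool_pos": TCP position; "orientation": TCP orientation; "ft_force": force on the tool from outside, world axes, zero at the start; "torque": the same for the moment, N m; "width": finger opening in mm.
Only numpy, scipy, OpenCV 4.12 (cv2) and the standard library are available. Lean on these libraries where they do the work, as an engineer would, in place of code of your own. Each camera call takes 0.05 s, during which the arm holds its last target.

## Working session

There is one attempt and no reset: what is moved stays moved. The work goes in short steps, Python scripts to look and compute and a tool call to move; the robot and the scene stay as the last step left them, time stands still between calls to the robot, and variables do not carry over. Pictures are saved under pics/ and viewed, and the job is handed in when it is done.

Besides the shell and the picture viewer there is one more tool, called after "Call:" as a command line: name --argument value ..., lists and objects as JSON in quotes. arm_command: Moves the arm, as the interface text tells. Its arguments: {"type":"object","properties":{"series":{"type":"array"},"newtons":{"type":"number"}},"required":["series"]}

```bash
mkdir -p pics; ls; python3 - <<'E'
from workcell import manip
import cv2,numpy as np
s=manip.observe()
for k,v in s.items(): print(k,np.round(v,3))
for c in("side","top"):
    im=manip.get_image(c)
    cv2.imwrite(f"pics/{c}0.png",im["pixels"][:,:,::-1])
    print(c,im["fovy"],im["cx"],im["cy"],im["rvec"],im["tvec"])
    for n in("bottle","cap","shaker","cover","cover_grip","jar_caps","beaker_150","tape_roll","beaker_pp","tall_bottle"):
        print(n,[(np.round(d["xy"],1).tolist(),round(d["p"],2)) for d in manip.spot_in(c,n)][:3])
E
```

```text
pics
time 0.0
joints [ 1.261  0.522 -0.036  1.6    0.021  1.021 -0.113]
qvel [ 0.001  0.     0.001  0.    -0.     0.     0.001]
tau [ 1.0000e-03 -9.2713e+01  1.9800e+00 -3.6994e+01  1.8000e-02  8.0000e-03
 -0.0000e+00]
tool_pos [ 148.307 -606.822  247.725]
orientation [-0.084 -0.702 -0.085  0.702]
ft_force [-0.146 -0.353  0.274]
torque [ 0.019  0.031 -0.025]
width 84.982
side 50.651362823176555 320.5486639322759 231.93437797154164 [ 0.08435999 -2.80310022  1.3527092 ] [ 599.92370125   67.51707282 1228.85046926]
bottle [([333.1, 345.3], 0.85)]
cap [([333.9, 328.5], 0.58)]
shaker [([344.8, 212.2], 0.92), ([260.5, 274.3], 0.42)]
cover [([329.0, 183.7], 0.76)]
cover_grip [([331.7, 179.7], 0.92)]
jar_caps [([297.6, 367.7], 0.63)]
beaker_150 [([372.6, 326.9], 0.65)]
tape_roll [([356.4, 276.0], 0.62)]
beaker_pp [([259.3, 275.0], 0.74)]
tall_bottle [([258.7, 202.5], 0.95)]
top 56.82250111236424 320.8017060362633 235.9105571975427 [ 2.1602634  -2.10513569  0.13700454] [  89.4591042   623.38037177 1092.62412396]
bottle [([230.2, 259.0], 0.79), ([219.2, 259.1], 0.67)]
cap [([222.9, 258.7], 0.76)]
shaker [([410.4, 280.1], 0.56)]
cover [([427.6, 248.4], 0.93)]
cover_grip [([426.7, 247.9], 0.58)]
jar_caps [([209.3, 233.9], 0.91), ([297.1, 198.4], 0.16)]
beaker_150 [([244.7, 288.2], 0.8)]
tape_roll [([309.9, 268.2], 0.57)]
beaker_pp [([297.1, 194.9], 0.84)]
tall_bottle [([398.1, 183.3], 0.75)]
```

View pics/side0.png

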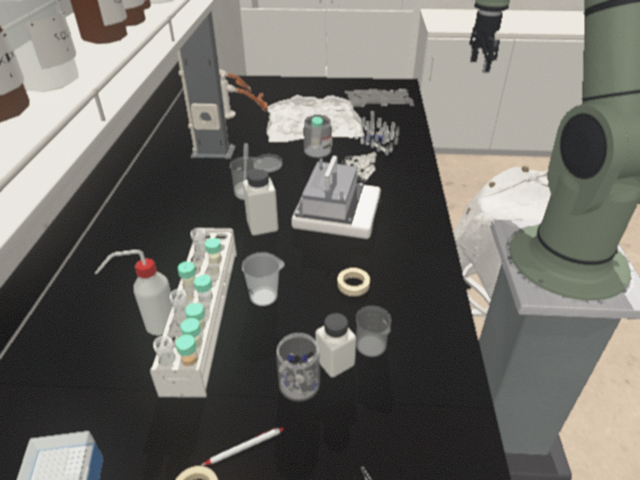

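View pics/top0.png

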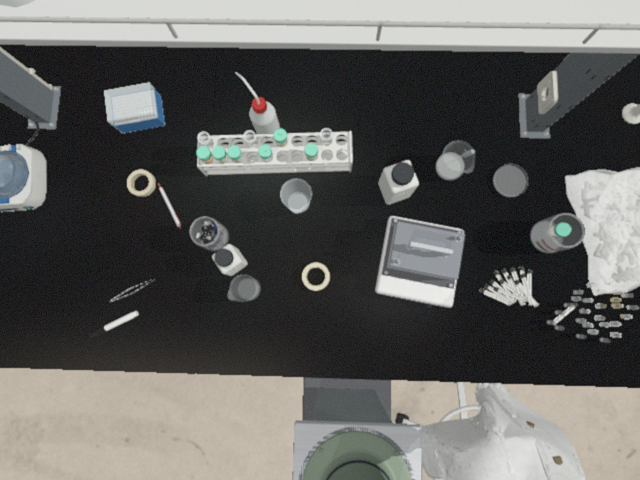

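```bash
cat > h.py <<'E'
from workcell import manip
import cv2,numpy as np,pickle
from scipy.spatial.transform import Rotation as R
def grab(tag):
    d={}
    for c in("side","top"):
        d[c]=manip.get_image(c)
        cv2.imwrite(f"pics/{c}_{tag}.png",d[c]["pixels"][:,:,::-1])
    pickle.dump(d,open(f"pics/{tag}.pkl","wb")); return d
def load(tag): return pickle.load(open(f"pics/{tag}.pkl","rb"))
def K(im):
    f=im["pixels"].shape[0]/2/np.tan(np.radians(im["fovy"])/2)
    return np.array([[f,0,im["cx"]],[0,f,im["cy"]],[0,0,1.]])
def proj(im,P):
    return cv2.projectPoints(np.asarray(P,float).reshape(-1,1,3),np.array(im["rvec"],float),np.array(im["tvec"],float),K(im),None)[0].reshape(-1,2)
def back(im,uv,z):
    Rm=cv2.Rodrigues(np.array(im["rvec"],float))[0]; t=np.array(im["tvec"],float)
    c=-Rm.T@t; d=Rm.T@np.linalg.inv(K(im))@np.array([uv[0],uv[1],1.])
    return c+d*(z-c[2])/d[2]
def tri(ds,uvs):
    Ps=[K(im)@np.c_[cv2.Rodrigues(np.array(im["rvec"],float))[0],np.array(im["tvec"],float)] for im in ds]
    X=cv2.triangulatePoints(Ps[0],Ps[1],np.array(uvs[0],float),np.array(uvs[1],float)).ravel()
    return X[:3]/X[3]
def crop(im,u,v,w,h,k,fn,polys=[]):
    a=im["pixels"][:,:,::-1][v:v+h,u:u+w]
    a=cv2.resize(a,None,fx=k,fy=k,interpolation=cv2.INTER_CUBIC)
    for P,col in polys:
        p=((proj(im,P)+.5-[u,v])*k-.5)
        cv2.polylines(a,[np.round(p*8).astype(np.int32)],False,col,1,cv2.LINE_AA,3)
    cv2.imwrite(fn,a)
def rect(cx,cy,yaw,lx,ly,z,off=(0,0)):
    p=np.array([[-1,-1],[1,-1],[1,1],[-1,1],[-1,-1]])*[lx/2,ly/2]+off
    c,s=np.cos(yaw),np.sin(yaw)
    q=p@np.array([[c,s],[-s,c]])+[cx,cy]
    return np.c_[q,np.full(len(q),z)]
def st():
    s=manip.observe(); r=R.from_quat(np.roll(s["orientation"],-1)).as_matrix()
    print("t",s["time"],"tcp",np.round(s["tool_pos"],1),"w",round(s["width"],1),"F",np.round(s["ft_force"],1))
    print("x",r[:,0].round(3),"y",r[:,1].round(3),"z",r[:,2].round(3),"j",np.round(s["joints"],2)); return s,r
E
python3 - <<'E'
from h import *
d=grab("a"); S,T=d["side"],d["top"]
print("cams",*[(-cv2.Rodrigues(np.array(i["rvec"]))[0].T@np.array(i["tvec"])).round() for i in(S,T)])
st()
print("cap",tri([S,T],[[333.9,328.5],[222.9,258.7]]), "grip",tri([S,T],[[331.7,179.7],[426.7,247.9]]))
for n,a,b in(("jar",[297.6,367.7],[209.3,233.9]),("bk",[372.6,326.9],[244.7,288.2]),("tape",[356.4,276],[309.9,268.2]),("pp",[259.3,275],[297.1,194.9]),("tall",[258.7,202.5],[398.1,183.3])):
    print(n,tri([S,T],[a,b]).round(),back(T,b,0).round())
crop(T,360,200,120,120,6,"pics/T_cov.png"); crop(T,180,200,120,110,6,"pics/T_bot.png")
crop(S,280,140,120,110,6,"pics/S_cov.png"); crop(S,270,290,130,120,6,"pics/S_bot.png")
E
```

```text
cams [541. 955. 818.] [ 450.   78. 1175.]
t 1.2 tcp [ 148.4 -607.1  248.3] w 85.3 F [-0.1 -0.1 -0.7]
x [-0.  0. -1.] y [ 0.238 -0.971 -0.   ] z [-0.971 -0.238  0.   ] j [ 1.26  0.52 -0.04  1.6   0.02  1.02 -0.11]
cap [553.39113138 340.60000871 105.41020803] grip [ 584.31159738 -151.0690835   111.58735086]
jar [618. 392.  54.] [626. 407.   0.]
bk [482. 292.  60.] [484. 304.   0.]
tape [524. 133.  45.] [541. 133.   0.]
pp [723. 169.  68.] [739. 174.   0.]
tall [761. -88.  75.] [ 778. -100.    0.]
```

View pics/T_cov.png

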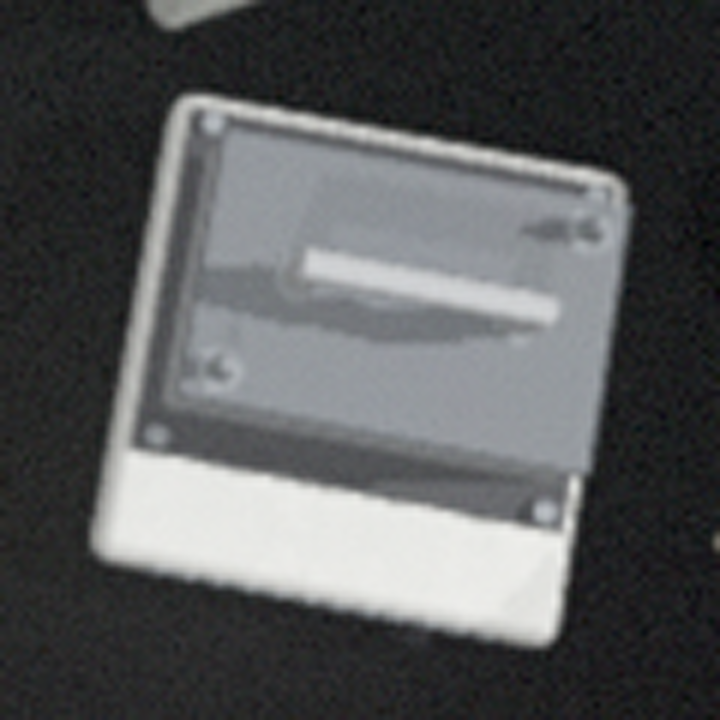

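View pics/T_bot.png

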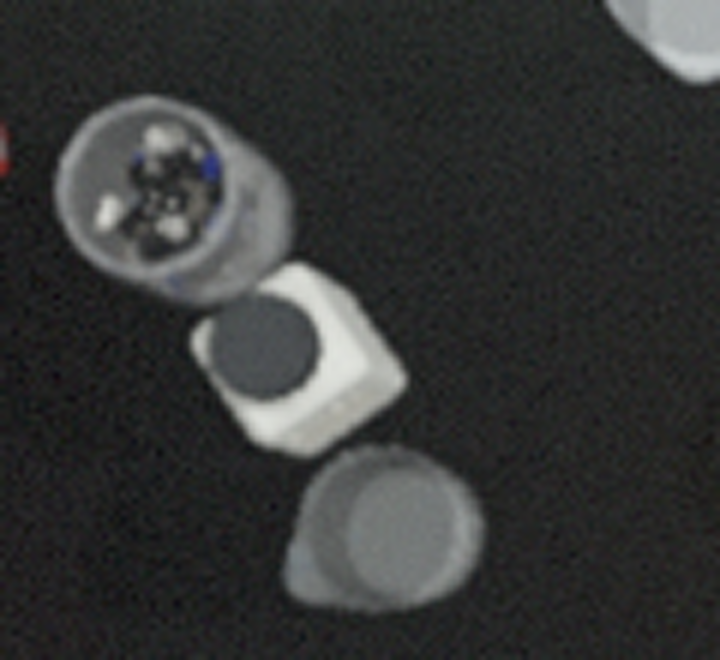

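View pics/S_cov.png

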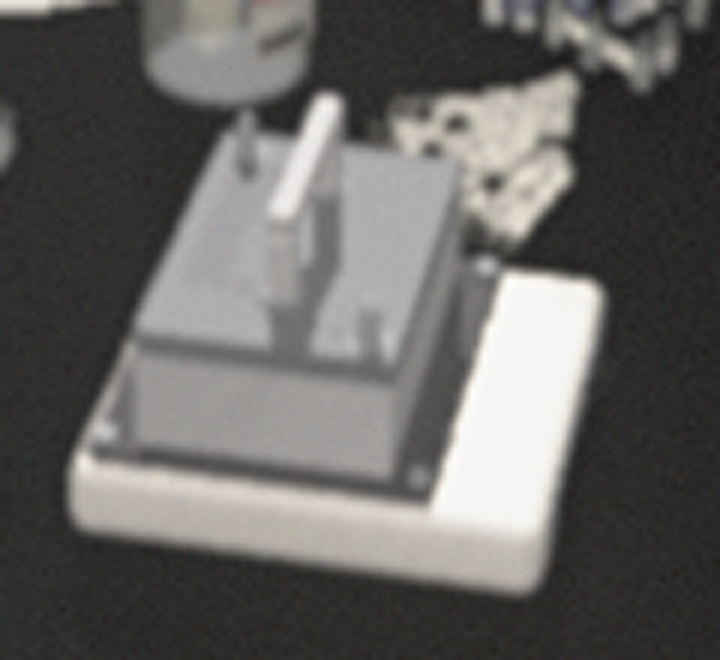

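View pics/S_bot.png

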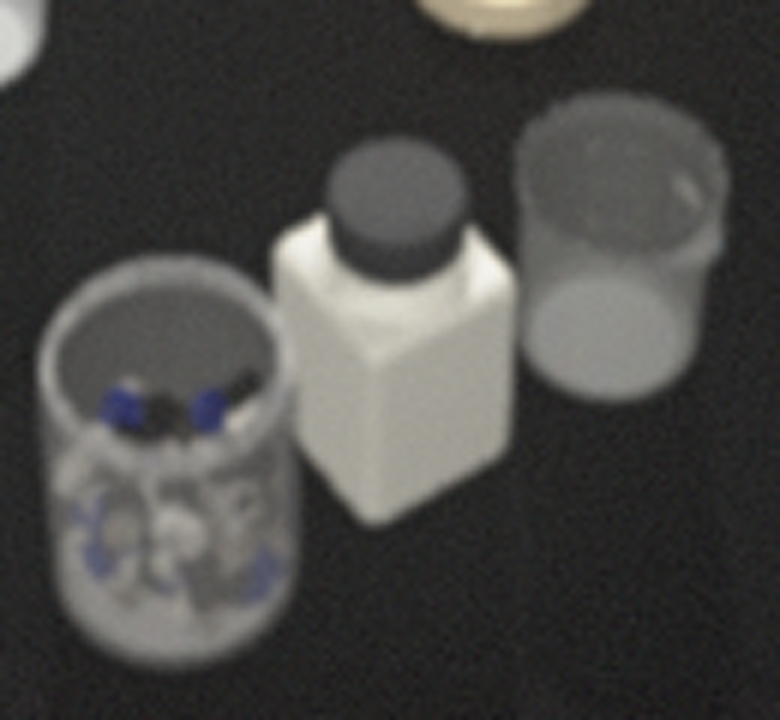

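```bash
cat > fit.py <<'E'
from h import *
from scipy.optimize import least_squares
def px(c,o): return np.array(o)+(np.array(c)+.5)/6-.5
d=load("a");S,T=d["side"],d["top"]
def loc(p,q): 
    c,s=np.cos(p[2]),np.sin(p[2]);q=np.atleast_2d(np.array(q,float))
    return np.c_[q[:,0]*c-q[:,1]*s+p[0],q[:,0]*s+q[:,1]*c+p[1],q[:,2]]
def fit(obs,p0):
    def r(p): return np.concatenate([(proj(im,loc(p,q))[0]-uv) for im,uv,q in obs])
    s=least_squares(r,p0,loss="soft_l1"); print(s.x.round(3)); print(r(s.x).reshape(-1,2).round(1).tolist()); return s.x
if __name__=="__main__":
    tc=(360,200);sc=(280,140)
    c=[(T,px(a,tc),q) for a,q in[((215,130),(55,82,108)),((632,205),(55,-82,108)),((590,475),(-55,-82,108)),((168,405),(-55,82,108)),((303,264),(0,50,152)),((560,310),(0,-50,152))]]
    c+=[(S,px(a,sc),q) for a,q in[((235,130),(55,-82,108)),((462,160),(-55,-82,108)),((400,365),(-55,82,108)),((138,330),(55,82,108)),((287,210),(0,50,152)),((330,97),(0,-50,152)),((245,112),(42,-68,127)),((372,310),(-42,68,127))]]
    p=fit(c,[584,-151,-.19])
    polys=[(rect(*p,110,164,108),(0,255,0)),(rect(*p,110,164,96),(0,255,255)),(rect(*p,12,100,152),(0,0,255)),(rect(*p,204,196,44,(8-8,0)),(255,0,255))]
    pl=[(loc(p,[[x,y,108],[x,y,127]]),(255,0,0)) for x,y in((42,-68),(-42,68))]
    crop(T,360,200,120,120,6,"pics/T_cov2.png",polys+pl);crop(S,280,140,120,110,6,"pics/S_cov2.png",polys+pl)
    tb=(180,200);sb=(270,290)
    b=[(T,px((264,346),tb),(0,0,120)),(S,px((398,193),sb),(0,0,120))]
    import sys
    q=fit(b+[(S,px((376,512),sb),(-26.4*-1,26.4,0))],[553,340,.63])
    polys=[(rect(*q,58,58,90),(0,255,0)),(rect(*q,58,58,7),(0,255,255)),(rect(*q,52.8,52.8,0),(0,0,255))]
    a=np.linspace(0,6.3,40)
    polys+=[(loc(q,np.c_[21.5*np.cos(a),21.5*np.sin(a),0*a+z]),(255,0,255)) for z in(120,100)]
    crop(T,180,200,120,110,6,"pics/T_bot2.png",polys);crop(S,270,290,130,120,6,"pics/S_bot2.png",polys)
E
python3 fit.py; cd pics; python3 -c "
import cv2,numpy as np
for n in('cov','bot'):
    a=cv2.imread(f'T_{n}2.png');b=cv2.imread(f'S_{n}2.png')
    h=min(600,max(a.shape[0],b.shape[0]))
    for k,i in(('T',a),('S',b)):
        cv2.imwrite(f'{k}_{n}3.png',i)
"
```

```text
[ 5.83774e+02 -1.53351e+02 -1.58000e-01]
[[1.7, 0.6], [-0.6, 0.1], [0.0, -0.0], [2.3, -0.9], [-0.2, 0.2], [-0.0, 0.4], [-1.7, 0.7], [0.4, 0.2], [-0.2, 0.2], [-0.2, 0.6], [-0.6, 1.2], [0.2, -0.0], [0.2, 0.6], [0.5, -0.9]]
[552.351 334.737   0.68 ]
[[0.4, 0.1], [0.1, -0.9], [-0.1, 3.1]]
```

View pics/T_cov2.png

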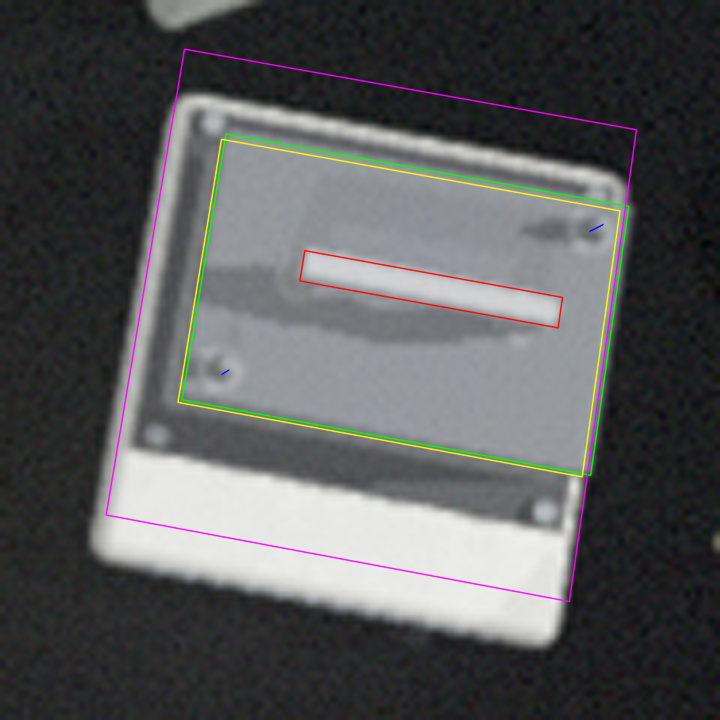

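View pics/S_cov2.png

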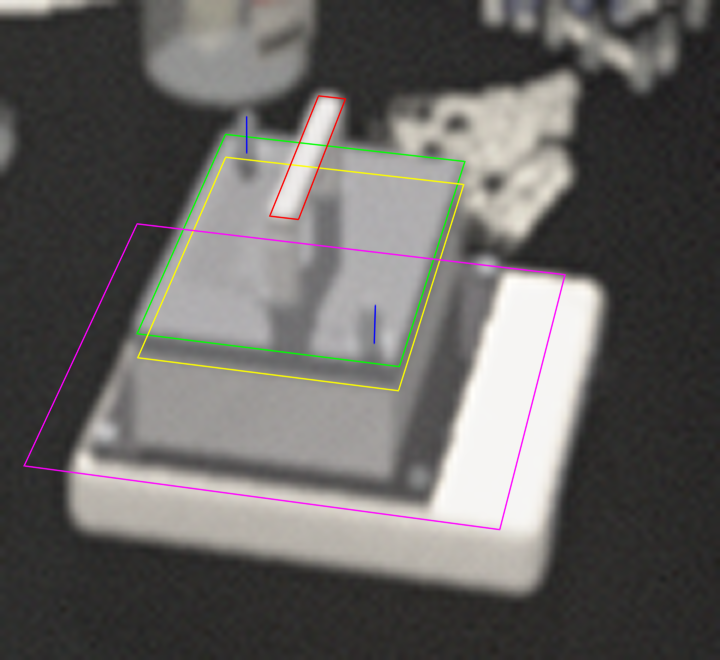

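View pics/T_bot2.png

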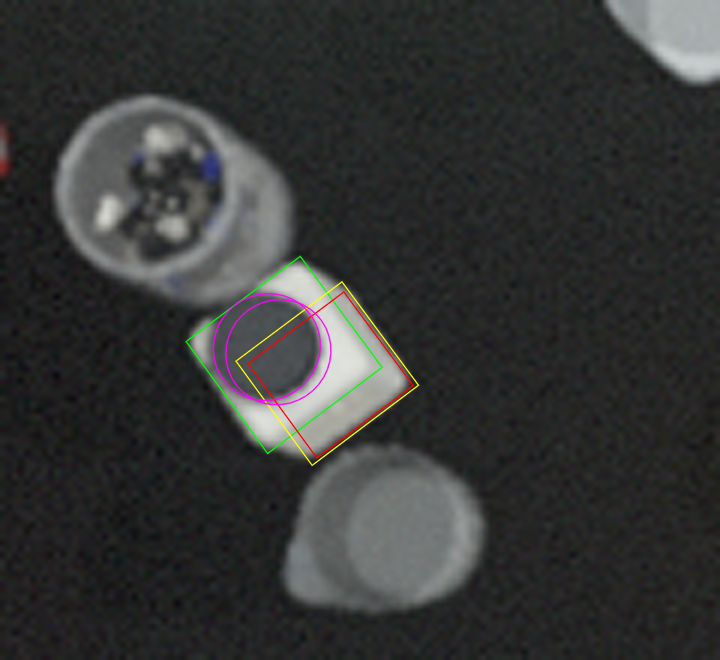

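View pics/S_bot2.png

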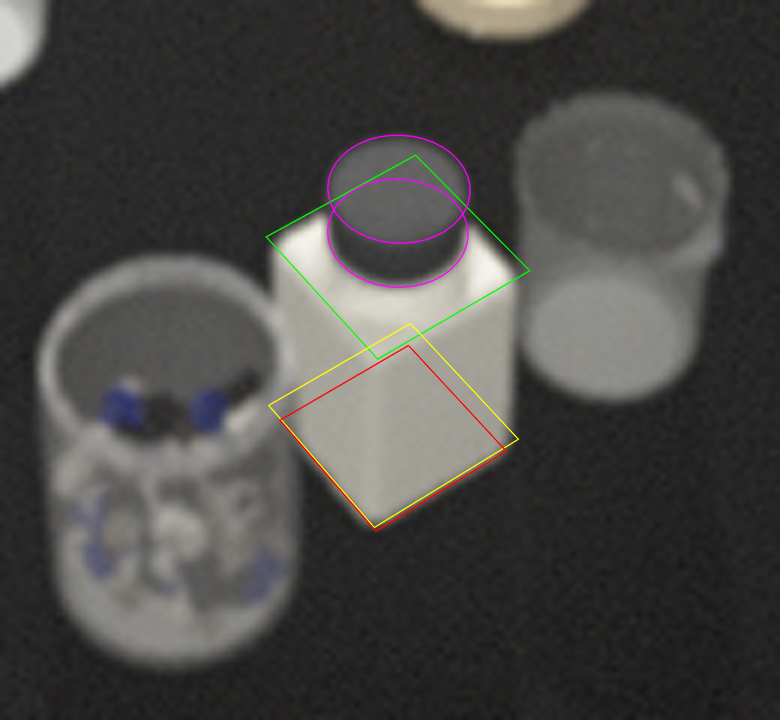

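```bash
cat > plan.py <<'E'
from h import *
def plan(tgt,ang,n,g,start=None):
    """straight to tgt with jaw (tool y) angle ang (rad, world) in n rows; prints rows. start=(pos,angle)"""
    if start is None:
        s=manip.observe(); r=R.from_quat(np.roll(s["orientation"],-1)).as_matrix()
        p=np.array(s["tool_pos"]);a=np.arctan2(r[1,1],r[0,1])
    else: p,a=np.array(start[0],float),start[1]
    da=(ang-a+np.pi)%(2*np.pi)-np.pi
    sp=round(-np.degrees(da)/n,2); rows=[]
    for i in range(n):
        d=(np.array(tgt)-p)/(n-i)
        y=np.array([np.cos(a),np.sin(a),0]); z=np.cross([0,0,-1],y)
        v=[round(float(-d[2]),1),round(float(d@y),1),round(float(d@z),1)]
        rows.append([v,sp,g]); p=p+np.array([0,0,-v[0]])+v[1]*y+v[2]*z; a-=np.radians(sp)
    for k in range(0,n,8): print(str(rows[k:k+8]).replace(" ",""))
    return p,a
E
python3 - <<'E'
from plan import *
d=load("a")
print(back(d["top"],[309.9,268.2],9),back(d["top"],[375,297],0),back(d["top"],[244.7,288.2],5))
plan([583.8,-153.4,230],-.158,20,1)
E
```

```text
[540.13471424 132.8307713    9.        ] [469.8049697  -39.65241541   0.        ] [483.39679962 302.99518208   5.        ]
[[[0.9,-16.9,-26.5],np.float64(-3.36),1],[[0.9,-15.3,-27.5],np.float64(-3.36),1],[[0.9,-13.6,-28.3],np.float64(-3.36),1],[[0.9,-12.0,-29.1],np.float64(-3.36),1],[[0.9,-10.2,-29.7],np.float64(-3.36),1],[[0.9,-8.5,-30.3],np.float64(-3.36),1],[[0.9,-6.7,-30.7],np.float64(-3.36),1],[[0.9,-4.9,-31.1],np.float64(-3.36),1]]
[[[0.9,-3.0,-31.3],np.float64(-3.36),1],[[0.9,-1.2,-31.4],np.float64(-3.36),1],[[0.9,0.6,-31.4],np.float64(-3.36),1],[[0.9,2.5,-31.3],np.float64(-3.36),1],[[0.9,4.3,-31.2],np.float64(-3.36),1],[[0.9,6.1,-30.8],np.float64(-3.36),1],[[1.0,7.9,-30.4],np.float64(-3.36),1],[[0.9,9.7,-29.9],np.float64(-3.36),1]]
[[[1.0,11.4,-29.3],np.float64(-3.36),1],[[0.9,13.2,-28.6],np.float64(-3.36),1],[[1.0,14.8,-27.8],np.float64(-3.36),1],[[0.9,16.4,-26.8],np.float64(-3.36),1]]
```

Call:
arm_command --series '[[[0.9, -16.9, -26.5], -3.36, 1], [[0.9, -15.3, -27.5], -3.36, 1], [[0.9, -13.6, -28.3], -3.36, 1], [[0.9, -12.0, -29.1], -3.36, 1], [[0.9, -10.2, -29.7], -3.36, 1], [[0.9, -8.5, -30.3], -3.36, 1], [[0.9, -6.7, -30.7], -3.36, 1], [[0.9, -4.9, -31.1], -3.36, 1]]' --newtons 50

```text
time: 1.87
tool_pos: [323.4, -424.4, 241.2]
orientation: [0.246, 0.663, 0.246, -0.663]
ft_force: [-0.1, -1.4, 0.9]
width: 85.3
```

Call:
arm_command --series '[[[0.9, -3.0, -31.3], -3.36, 1], [[0.9, -1.2, -31.4], -3.36, 1], [[0.9, 0.6, -31.4], -3.36, 1], [[0.9, 2.5, -31.3], -3.36, 1], [[0.9, 4.3, -31.2], -3.36, 1], [[0.9, 6.1, -30.8], -3.36, 1], [[1.0, 7.9, -30.4], -3.36, 1], [[0.9, 9.7, -29.9], -3.36, 1]]'

```text
time: 2.53
tool_pos: [497.5, -243.0, 233.9]
orientation: [0.394, 0.587, 0.394, -0.587]
ft_force: [-0.1, 0.4, 0.9]
width: 85.5
```

Call:
arm_command --series '[[[1.0, 11.4, -29.3], -3.36, 1], [[0.9, 13.2, -28.6], -3.36, 1], [[1.0, 14.8, -27.8], -3.36, 1], [[0.9, 16.4, -26.8], -3.36, 1], [[0, 0, 0], 0, 1], [[0, 0, 0], 0, 1]]'

```text
time: 3.03
tool_pos: [584.5, -151.7, 229.6]
orientation: [0.459, 0.537, 0.46, -0.537]
ft_force: [-0.6, -1.2, 0.2]
width: 85.3
```

```bash
sed -i 's/sp=round(-np.degrees(da)\/n,2)/sp=round(float(-np.degrees(da)\/n),2)/' plan.py; python3 - <<'E'
from plan import *
st()
plan([583.8,-153.4,146],-.158,8,1)
d=grab("b");crop(d["top"],360,200,120,120,6,"pics/T_b.png")
E
```

```text
t 3.0333 tcp [ 584.5 -151.7  229.6] w 85.3 F [-0.6 -1.2  0.2]
x [-0.     0.001 -1.   ] y [ 0.988 -0.155 -0.   ] z [-0.155 -0.988 -0.001] j [ 0.46  0.54 -0.44  1.66  0.26  1.   -0.22]
[[[10.5,-0.1,0.2],0.02,1],[[10.4,-0.1,0.2],0.02,1],[[10.5,-0.0,0.2],0.02,1],[[10.4,-0.1,0.2],0.02,1],[[10.5,-0.0,0.2],0.02,1],[[10.4,-0.1,0.3],0.02,1],[[10.5,-0.0,0.2],0.02,1],[[10.4,-0.1,0.3],0.02,1]]
```

View pics/side_b.png

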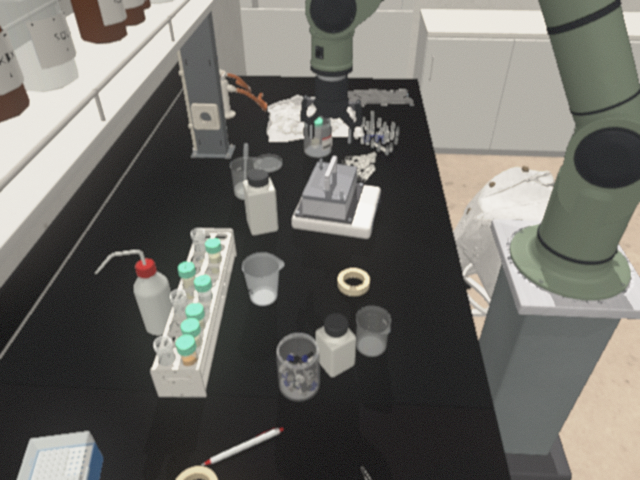

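Call:
arm_command --series '[[[10.5, -0.1, 0.2], 0.02, 1], [[10.4, -0.1, 0.2], 0.02, 1], [[10.5, 0, 0.2], 0.02, 1], [[10.4, -0.1, 0.2], 0.02, 1], [[10.5, 0, 0.2], 0.02, 1], [[10.4, -0.1, 0.3], 0.02, 1], [[10.5, 0, 0.2], 0.02, 1], [[10.4, -0.1, 0.3], 0.02, 1]]'

```text
time: 3.8
tool_pos: [582.9, -155.1, 145.2]
orientation: [-0.458, -0.539, -0.458, 0.539]
ft_force: [-0.3, -0.6, 0.2]
width: 85.6
```

Call:
arm_command --series '[[[0, 0, 0], 0, 0.2], [[0, 0, 0], 0, -0.3], [[0, 0, 0], 0, -0.6], [[0, 0, 0], 0, -0.8], [[0, 0, 0], 0, -1], [[0, 0, 0], 0, -1], [[0, 0, 0], 0, -1]]'

```text
time: 4.38
tool_pos: [583.3, -155.2, 147.0]
orientation: [0.458, 0.539, 0.458, -0.538]
ft_force: [-0.7, 0.3, 5.3]
width: 11.0
```

```bash
python3 - <<'E'
from plan import *
st()
d=grab("c");crop(d["top"],360,200,120,120,5,"pics/T_c.png");crop(d["side"],280,120,120,120,5,"pics/S_c.png")
E
```

```text
t 4.3833 tcp [ 583.3 -155.2  147. ] w 11.0 F [-0.7  0.3  5.3]
x [ 0.001 -0.    -1.   ] y [ 0.987 -0.16   0.001] z [-0.16  -0.987  0.   ] j [ 0.44  0.63 -0.4   1.73  0.32  0.84 -0.27]
```

View pics/S_c.png

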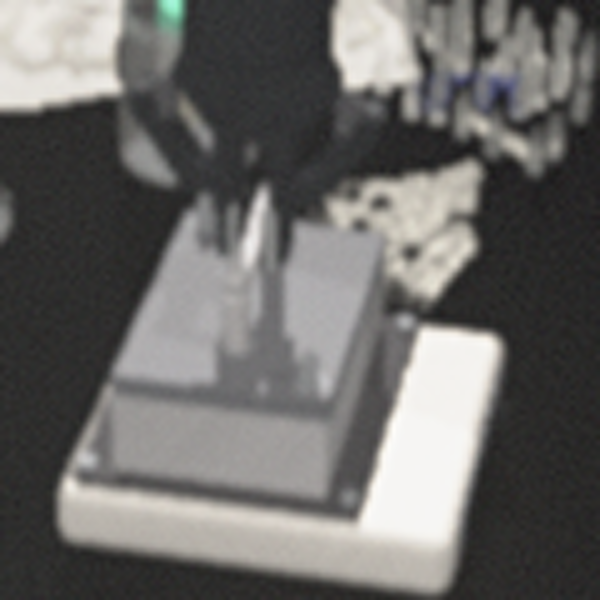

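Call:
arm_command --series '[[[-3, 0, 0], 0, -1], [[-4, 0, 0], 0, -1], [[-5, 0, 0], 0, -1], [[-5, 0, 0], 0, -1], [[-6, 0, 0], 0, -1], [[-6, 0, 0], 0, -1], [[-8, 0, 0], 0, -1], [[-8, 0, 0], 0, -1]]'

```text
time: 5.15
tool_pos: [582.9, -155.1, 192.2]
orientation: [-0.458, -0.539, -0.458, 0.539]
ft_force: [-0.3, -0.8, -4.5]
width: 10.9
```

Call:
arm_command --series '[[[-10, 0, 0], 0, -1], [[-10, 0, 0], 0, -1], [[-10, 0, 0], 0, -1], [[-5, 0, 0], 0, -1], [[0, 0, 0], 0, -1]]'

```text
time: 5.57
tool_pos: [583.5, -155.2, 227.9]
orientation: [0.459, 0.539, 0.458, -0.538]
ft_force: [-0.2, 0.0, -2.6]
width: 11.2
```

```bash
python3 - <<'E'
from plan import *
st()
d=grab("d");crop(d["side"],260,90,150,150,5,"pics/S_d.png")
p,a=plan([583.3-30,-155+60,232],-.158+.04,4,-1)
p,a=plan([432,70,228],0,11,-1,(p,a))
E
```

```text
t 5.5667 tcp [ 583.5 -155.2  227.9] w 11.2 F [-0.2  0.  -2.6]
x [ 0.002 -0.001 -1.   ] y [ 0.987 -0.16   0.002] z [-0.16  -0.987  0.   ] j [ 0.46  0.54 -0.43  1.67  0.26  0.99 -0.22]
[[[-1.4,-9.7,-13.7],-0.62,-1],[[-1.4,-9.6,-13.8],-0.62,-1],[[-1.4,-9.4,-13.8],-0.62,-1],[[-1.5,-9.3,-14.0],-0.62,-1]]
[[[0.4,-12.7,-13.6],-0.61,-1],[[0.4,-12.6,-13.7],-0.61,-1],[[0.4,-12.4,-13.9],-0.61,-1],[[0.4,-12.3,-14.0],-0.61,-1],[[0.3,-12.1,-14.1],-0.61,-1],[[0.4,-12.0,-14.3],-0.61,-1],[[0.3,-11.8,-14.4],-0.61,-1],[[0.4,-11.7,-14.5],-0.61,-1]]
[[[0.3,-11.5,-14.6],-0.61,-1],[[0.4,-11.3,-14.7],-0.61,-1],[[0.3,-11.2,-14.9],-0.61,-1]]
```

View pics/S_d.png

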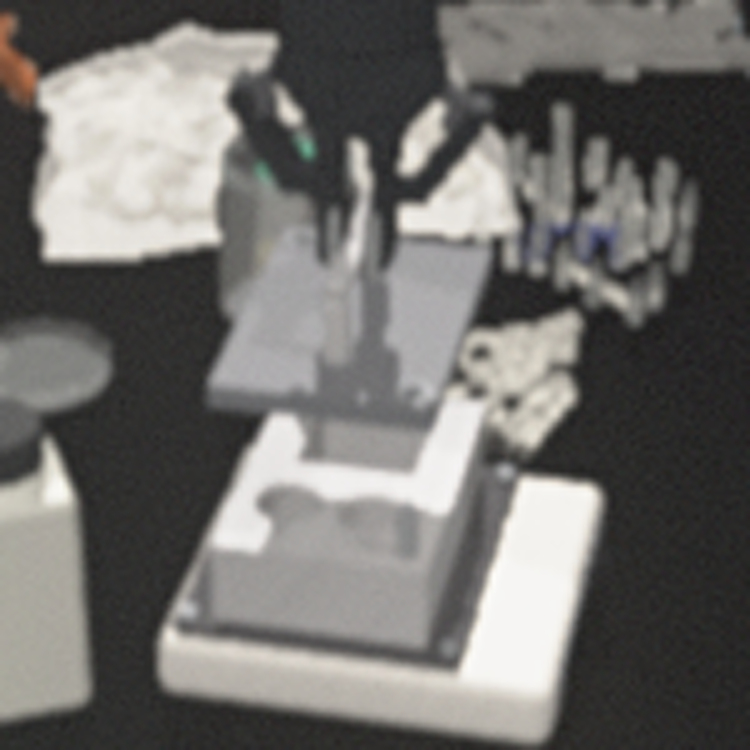

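Call:
arm_command --series '[[[-1.4, -9.7, -13.7], -0.62, -1], [[-1.4, -9.6, -13.8], -0.62, -1], [[-1.4, -9.4, -13.8], -0.62, -1], [[-1.5, -9.3, -14.0], -0.62, -1], [[0.4, -12.7, -13.6], -0.61, -1], [[0.4, -12.6, -13.7], -0.61, -1], [[0.4, -12.4, -13.9], -0.61, -1], [[0.4, -12.3, -14.0], -0.61, -1]]'

```text
time: 6.33
tool_pos: [508.3, -34.0, 230.2]
orientation: [-0.481, -0.518, -0.481, 0.518]
ft_force: [0.7, 1.1, -3.3]
width: 11.1
```

Call:
arm_command --series '[[[0.3, -12.1, -14.1], -0.61, -1], [[0.4, -12.0, -14.3], -0.61, -1], [[0.3, -11.8, -14.4], -0.61, -1], [[0.4, -11.7, -14.5], -0.61, -1], [[0.3, -11.5, -14.6], -0.61, -1], [[0.4, -11.3, -14.7], -0.61, -1], [[0.3, -11.2, -14.9], -0.61, -1], [[0, 0, 0], 0, -1]]'

```text
time: 7.0
tool_pos: [430.0, 73.0, 228.1]
orientation: [0.501, 0.499, 0.501, -0.499]
ft_force: [0.9, 1.6, -2.6]
width: 11.0
```

```bash
python3 - <<'E'
from plan import *
st()
d=grab("e");plan([432,70,60],0,12,-1)
E
```

```text
t 7.0 tcp [430.   73.  228.1] w 11.0 F [ 0.9  1.6 -2.6]
x [-0.  0. -1.] y [ 1.     0.004 -0.   ] z [ 0.004 -1.    -0.   ] j [ 0.19  0.29 -0.59  2.07  0.22  0.84 -0.52]
[[[14.0,0.0,0.1],0.0,-1],[[14.0,0.0,0.0],0.0,-1],[[14.0,0.0,0.1],0.0,-1],[[14.0,0.0,0.0],0.0,-1],[[14.0,0.0,0.1],0.0,-1],[[14.0,0.0,0.0],0.0,-1],[[14.0,0.0,0.1],0.0,-1],[[14.0,0.1,0.0],0.0,-1]]
[[[14.0,0.0,0.1],0.0,-1],[[14.1,0.1,0.0],0.0,-1],[[14.0,0.0,0.1],0.0,-1],[[14.1,0.1,0.0],0.0,-1]]
```

View pics/side_e.png

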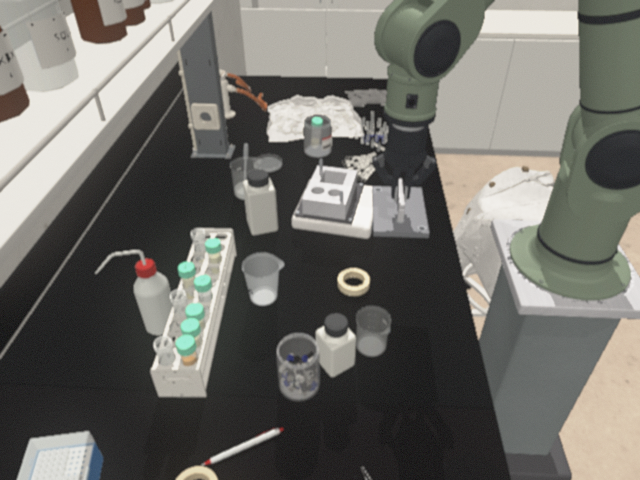

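View pics/top_e.png

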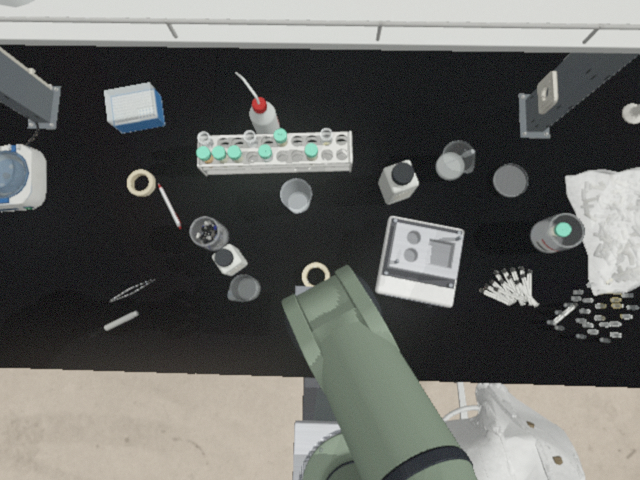

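Call:
arm_command --series '[[[14, 0, 0.1], 0, -1], [[20, 0, 0], 0, -1], [[22, 0, 0.1], 0, -1], [[22, 0, 0], 0, -1], [[22, 0, 0.1], 0, -1], [[22, 0, 0], 0, -1], [[20, 0, 0], 0, -1], [[14, 0, 0], 0, -1]]'

```text
time: 7.77
tool_pos: [431.9, 69.2, 70.3]
orientation: [-0.499, -0.5, -0.5, 0.501]
ft_force: [0.4, 0.7, -3.1]
width: 11.0
```

```bash
python3 - <<'E'
from plan import *
st()
d=grab("f");crop(d["side"],300,130,180,150,4,"pics/S_f.png")
E
```

```text
t 7.7667 tcp [431.9  69.2  70.3] w 11.0 F [ 0.4  0.7 -3.1]
x [-0.001 -0.    -1.   ] y [ 1.    -0.001 -0.001] z [-0.001 -1.     0.   ] j [ 0.02  0.57 -0.41  2.19  0.5   0.46 -0.78]
```

View pics/S_f.png

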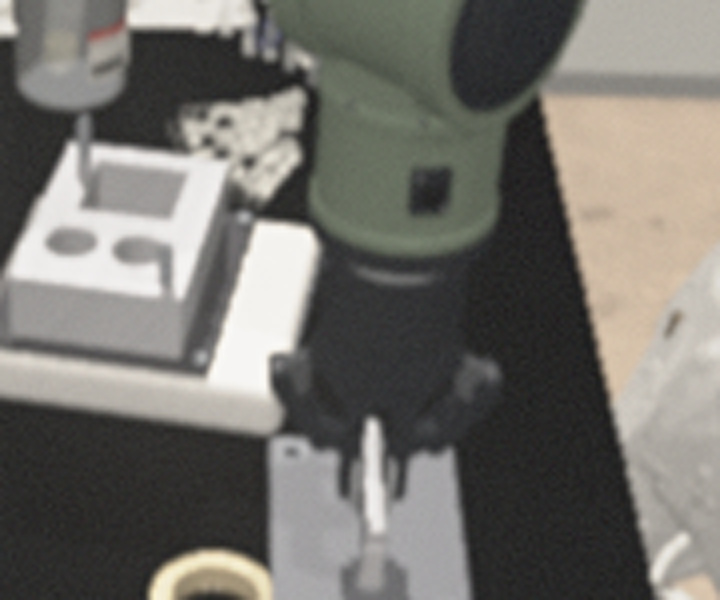

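Call:
arm_command --series '[[[6, 0, 0], 0, -1], [[5, 0, 0], 0, -1], [[4, 0, 0], 0, -1], [[2, 0, 0], 0, -1], [[1, 0, 0], 0, -1], [[1, 0, 0], 0, -1], [[0, 0, 0], 0, -1]]'

```text
time: 8.45
tool_pos: [431.0, 70.1, 55.8]
orientation: [0.501, 0.5, 0.5, -0.5]
ft_force: [-34.0, 2.7, 92.3]
width: 11.3
```

Call:
arm_command --series '[[[-2.5, 0, 0], 0, -1], [[0, 0, 0], 0, -1]]'

```text
time: 8.62
tool_pos: [432.5, 69.6, 57.2]
orientation: [0.5, 0.501, 0.499, -0.5]
ft_force: [-4.8, -0.2, 5.4]
width: 11.2
```

```bash
python3 - <<'E'
from plan import *
st()
d=grab("g");crop(d["side"],300,130,180,150,4,"pics/S_g.png");crop(d["top"],260,220,140,120,5,"pics/T_g.png")
E
```

```text
t 8.6167 tcp [432.5  69.6  57.2] w 11.2 F [-4.8 -0.2  5.4]
x [ 0.002 -0.    -1.   ] y [ 1.    -0.001  0.002] z [-0.001 -1.     0.   ] j [-0.    0.6  -0.38  2.2   0.53  0.43 -0.8 ]
```

View pics/S_g.png

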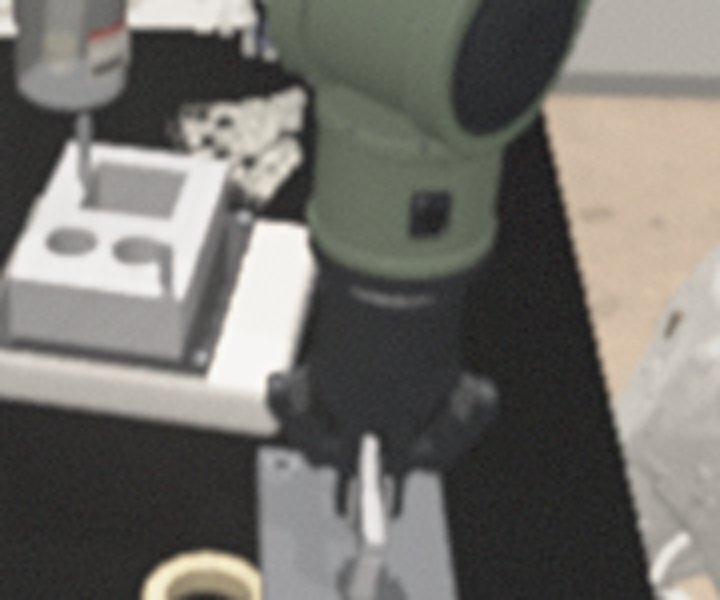

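View pics/T_g.png

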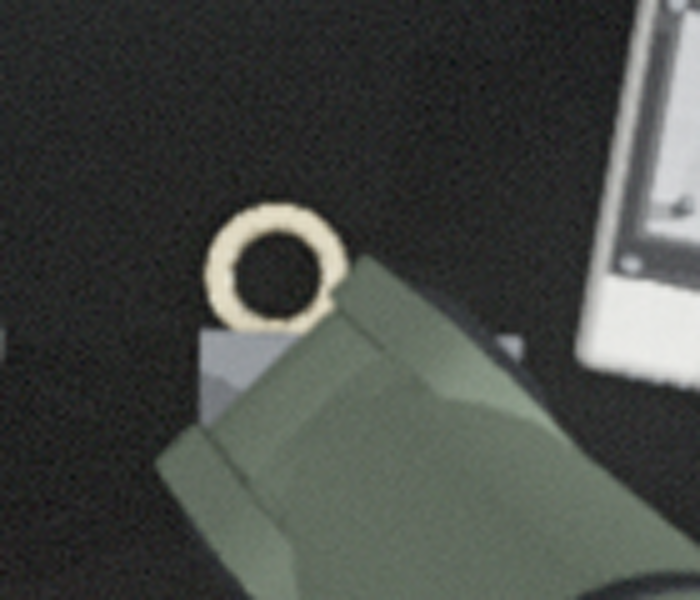

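Call:
arm_command --series '[[[-6, 0, 0], 0, -1], [[-9, 0, 0], 0, -1], [[-10, 0, 0], 0, -1], [[0, 0, 0], 0, -1]]'

```text
time: 9.05
tool_pos: [433.2, 69.8, 82.7]
orientation: [0.5, 0.501, 0.499, -0.499]
ft_force: [0.9, 0.1, -3.1]
width: 10.7
```

```bash
python3 - <<'E'
from plan import *
st()
d=grab("h");crop(d["side"],300,150,160,150,5,"pics/S_h.png")
T=d["top"]
a=load("a")["top"]
g=lambda im:cv2.inRange(cv2.cvtColor(im["pixels"],cv2.COLOR_RGB2HSV),(12,25,120),(35,140,255))
for im in (a,T):
    m=g(im)[240:310,285:350]; v,u=np.nonzero(m); print(len(u),(u.min()+u.max())/2+285,(v.min()+v.max())/2+240,u.min()+285,u.max()+285,v.min()+240,v.max()+240)
    print(back(im,[(u.min()+u.max())/2+285,(v.min()+v.max())/2+240],14))
E
```

```text
t 9.05 tcp [433.2  69.8  82.7] w 10.7 F [ 0.9  0.1 -3.1]
x [ 0.003  0.001 -1.   ] y [ 1.    -0.001  0.003] z [-0.001 -1.    -0.001] j [ 0.04  0.55 -0.43  2.19  0.48  0.49 -0.76]
385 315.5 276.0 302 329 262 290
[519.74489064 117.32284349  14.        ]
333 315.0 273.5 301 329 261 286
[526.23211794 118.82103284  14.        ]
```

View pics/S_h.png

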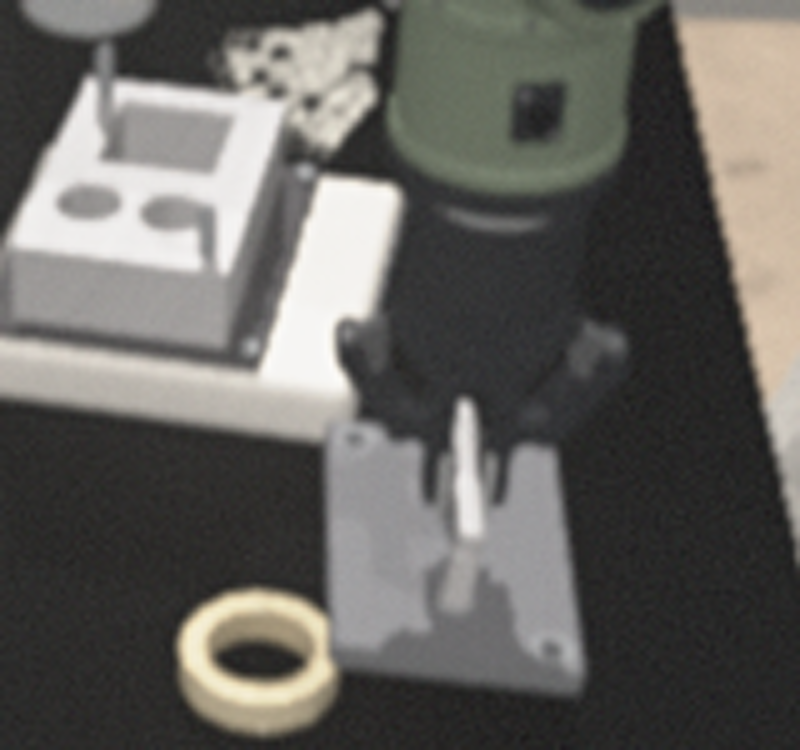

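```bash
python3 - <<'E'
from plan import *
d=load("h");p=(433.2,69.8,0)
pl=[(rect(*p,110,164,43.7),(0,255,0)),(rect(*p,110,164,31.7),(0,255,255)),(rect(*p,12,100,87.7),(0,0,255))]
crop(d["side"],300,170,160,140,5,"pics/S_h2.png",pl)
crop(d["top"],270,240,130,110,6,"pics/T_h2.png",pl)
E
```

```text
(no output)
```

View pics/S_h2.png

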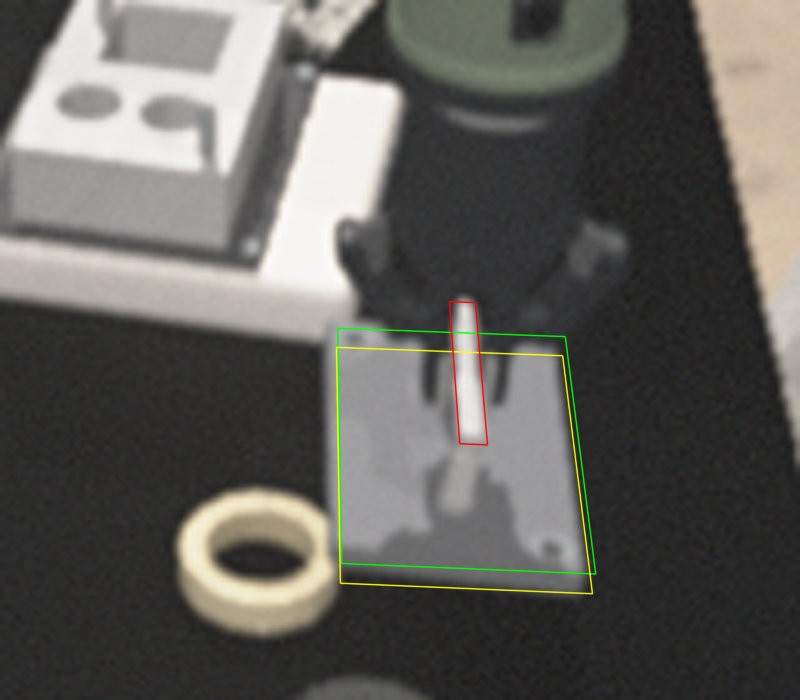

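View pics/T_h2.png

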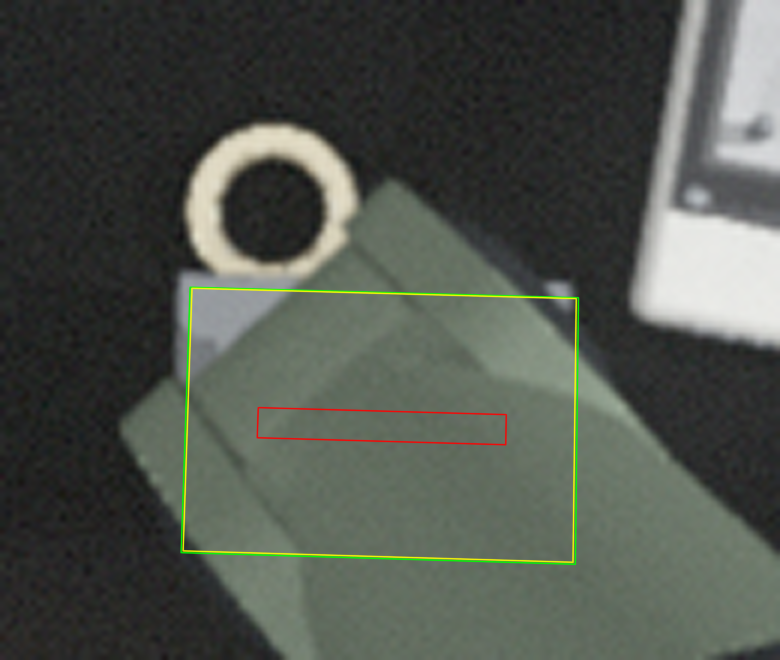

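```bash
cat > fc.py <<'E'
from plan import *
from scipy.optimize import least_squares
def cov(p,q):  # p: bar centre xyz, rotvec
    return (R.from_rotvec(p[3:]).apply(np.atleast_2d(q)-[0,0,50.])+p[:3])
def fitc(obs,p0,w=None):
    p0=np.array(p0,float)
    def r(p):
        return np.concatenate([ (proj(im,cov(p,q))[0]-uv) for im,uv,q in obs]+[(p-p0)/np.array([2,2,6,.1,.2,.1])])
    s=least_squares(r,p0,loss="soft_l1");print(s.x.round(3));print(r(s.x)[:-6].reshape(-1,2).round(1).tolist());return s.x
E
python3 - <<'E'
from fc import *
d=load("h");S,T=d["side"],d["top"]
s=lambda c:np.array([300,170])+(np.array(c)+.5)/5-.5
t=lambda c:np.array([270,240])+(np.array(c)+.5)/6-.5
obs=[(S,s(a),q) for a,q in(((331,555),(55,82,12)),((582,574),(-55,82,12)),((580,595),(-55,82,0)),((335,578),(55,82,0)),((463,297),(0,-50,56)),((472,440),(0,50,56)))]
obs+=[(T,t(a),q) for a,q in(((178,272),(55,82,12)),((573,283),(55,-82,12)))]
p=fitc(obs,[433.2,69.8,82,0,0,0])
P=lambda q:cov(p,q)
b=lambda z:np.array([[55,82,z],[-55,82,z],[-55,-82,z],[55,-82,z],[55,82,z]],float)
pl=[(P(b(12)),(0,255,0)),(P(b(0)),(0,255,255)),(P([[6,50,56],[-6,50,56],[-6,-50,56],[6,-50,56],[6,50,56]]),(0,0,255))]
crop(S,300,170,160,140,5,"pics/S_h3.png",pl)
E
```

```text
[ 4.35001e+02  7.14020e+01  8.46850e+01  5.00000e-03 -7.10000e-02
  7.00000e-03]
[[0.5, -0.2], [0.8, 0.4], [0.2, 0.2], [-0.9, -0.9], [-0.8, 0.4], [-0.1, 0.1], [0.9, 0.8], [0.2, 0.3]]
```

View pics/S_h3.png

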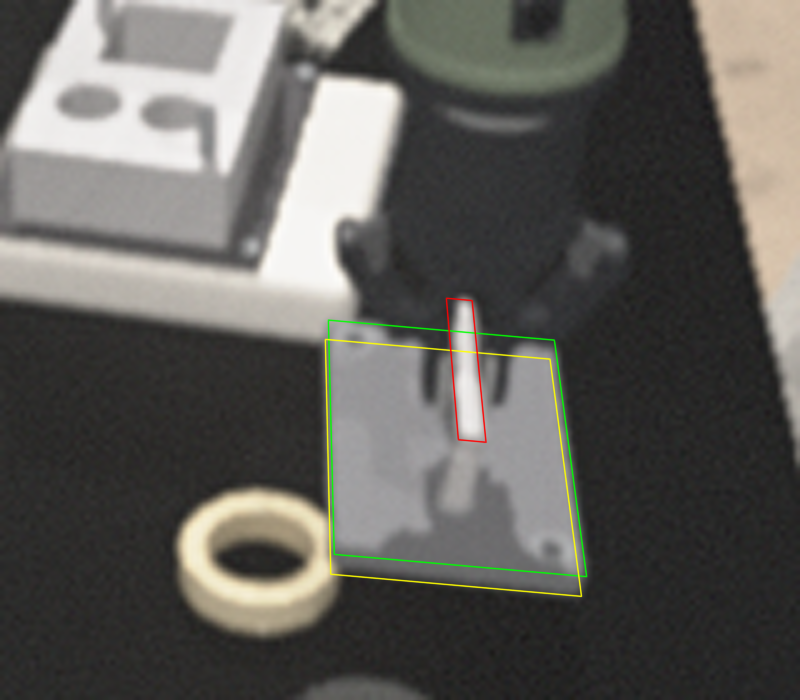

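Call:
arm_command --series '[[[0, -4, 2], 0, -1], [[0, -6, 3], 0, -1], [[0, -6, 3], 0, -1], [[0, -5, 2], 0, -1], [[4, -2, 0], 0, -1], [[6, 0, 0], 0, -1], [[6, 0, 0], 0, -1], [[4, 0, 0], 0, -1]]'

```text
time: 9.82
tool_pos: [409.1, 59.9, 59.7]
orientation: [-0.5, -0.5, -0.5, 0.5]
ft_force: [-0.5, 0.3, -2.7]
width: 11.2
```

```bash
python3 - <<'E'
from plan import *
st()
d=grab("i");crop(d["side"],300,170,160,140,5,"pics/S_i.png")
E
```

```text
t 9.8167 tcp [409.1  59.9  59.7] w 11.2 F [-0.5  0.3 -2.7]
x [-0.  0. -1.] y [ 1. -0. -0.] z [-0. -1. -0.] j [ 0.01  0.57 -0.37  2.26  0.54  0.4  -0.81]
```

View pics/S_i.png

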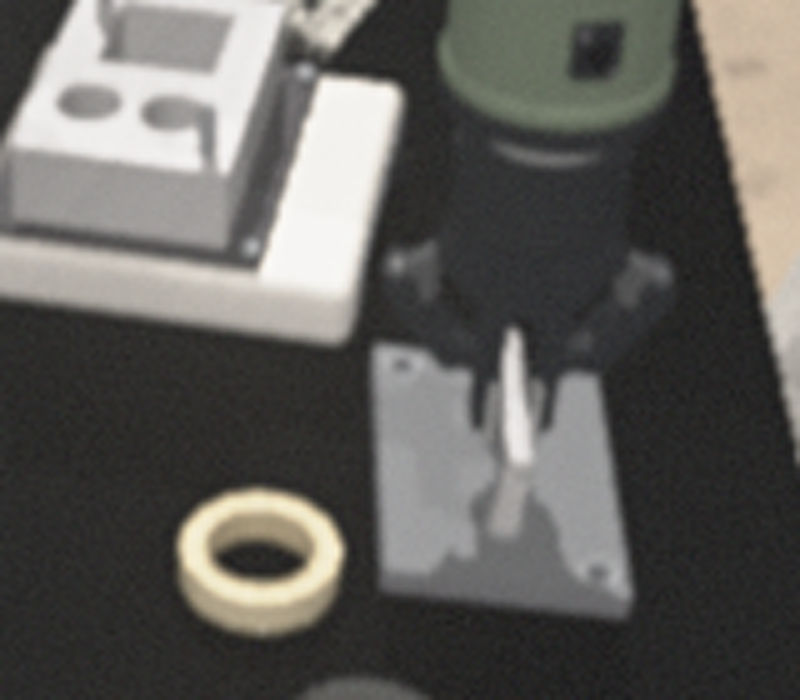

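Clear of the tape and shaker now. The cover seems slightly rotated about the bar, so I lower gently and watch the force.

Call:
arm_command --series '[[[2, 0, 0], 0, -1], [[2, 0, 0], 0, -1], [[0, 0, 0], 0, -1]]' --newtons 25

```text
time: 10.17
tool_pos: [409.1, 59.8, 56.4]
orientation: [-0.5, -0.5, -0.5, 0.5]
ft_force: [0.1, 0.1, -2.7]
width: 11.5
```

Call:
arm_command --series '[[[1, 0, 0], 0, -1], [[1, 0, 0], 0, -1], [[0, 0, 0], 0, -1]]'

```text
time: 10.42
tool_pos: [409.2, 59.9, 54.6]
orientation: [0.5, 0.5, 0.5, -0.5]
ft_force: [0.1, 0.7, -1.8]
width: 10.9
```

Call:
arm_command --series '[[[1, 0, 0], 0, -1], [[0.5, 0, 0], 0, -1], [[0, 0, 0], 0, -1]]'

```text
time: 10.67
tool_pos: [409.5, 60.1, 53.2]
orientation: [0.5, 0.5, 0.5, -0.5]
ft_force: [2.4, 3.8, 1.5]
width: 10.7
```

Call:
arm_command --series '[[[0.8, 0, 0], 0, -1], [[0.5, 0, 0], 0, -1], [[0, 0, 0], 0, -1]]'

```text
time: 10.92
tool_pos: [409.3, 59.8, 51.8]
orientation: [0.5, 0.5, 0.5, -0.5]
ft_force: [2.6, 2.8, 2.3]
width: 10.9
```

```bash
python3 - <<'E'
from plan import *
st()
d=grab("j");crop(d["side"],300,170,160,140,5,"pics/S_j.png",[(rect(407.5,60,0,110,164,0),(0,255,255))])
E
```

```text
t 10.9167 tcp [409.3  59.8  51.8] w 10.9 F [2.6 2.8 2.3]
x [ 0.  0. -1.] y [ 1. -0.  0.] z [-0. -1. -0.] j [-0.01  0.59 -0.35  2.26  0.55  0.37 -0.83]
```

View pics/S_j.png

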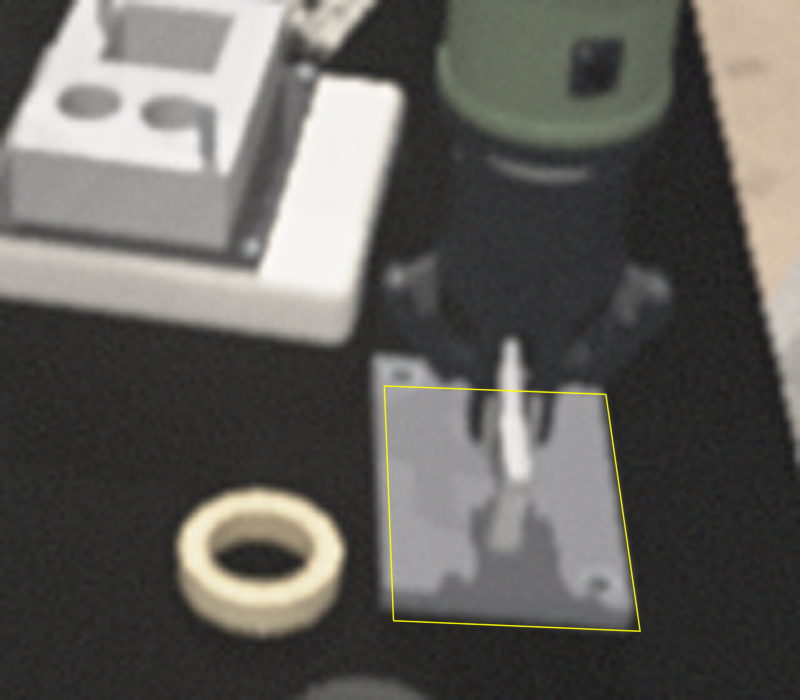

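Call:
arm_command --series '[[[0.8, 0, 0], 0, -1], [[0.7, 0, 0], 0, -1], [[0, 0, 0], 0, -1], [[0, 0, 0], 0, -0.8], [[0, 0, 0], 0, -0.6], [[0, 0, 0], 0, -0.3], [[0, 0, 0], 0, 0], [[0, 0, 0], 0, 0]]'

```text
time: 11.68
tool_pos: [408.9, 59.6, 50.2]
orientation: [-0.5, -0.5, -0.5, 0.5]
ft_force: [1.0, -0.3, 0.7]
width: 42.6
```

```bash
python3 - <<'E'
from plan import *
st()
d=grab("k");crop(d["side"],300,170,160,140,5,"pics/S_k.png",[(rect(411.5,61,0,110,164,0),(0,255,255)),(rect(411.5,61,0,110,164,12),(0,255,0))])
E
```

```text
t 11.6833 tcp [408.9  59.6  50.2] w 42.6 F [ 1.  -0.3  0.7]
x [-0. -0. -1.] y [ 1.    -0.001 -0.   ] z [-0.001 -1.     0.   ] j [-0.01  0.59 -0.35  2.26  0.56  0.37 -0.83]
```

View pics/S_k.png

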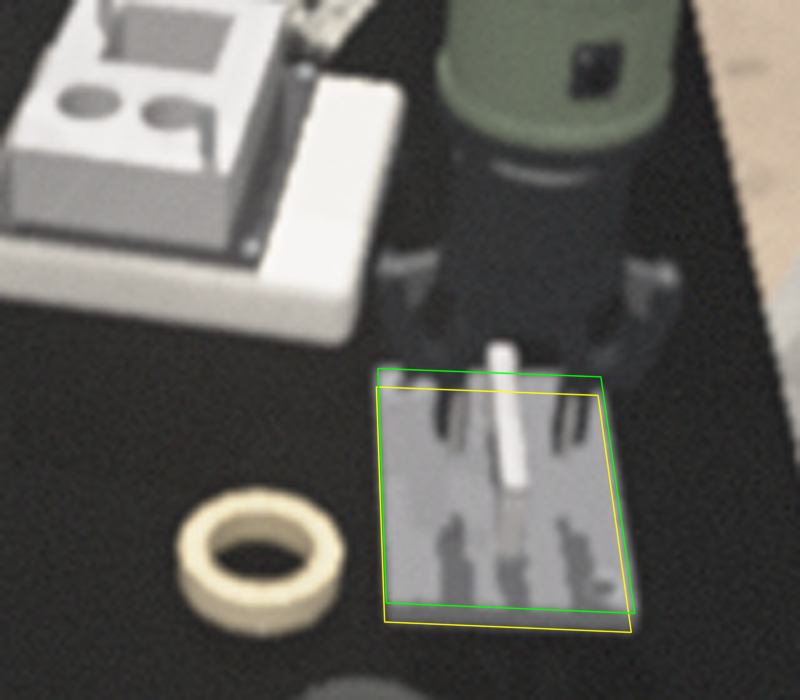

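Call:
arm_command --series '[[[0, 0, 0], 0, 0.3], [[-6, 0, 0], 0, 0.3], [[-15, 0, 0], 0, 0.3], [[-30, 0, 0], 0, 0.5], [[-30, 0, 0], 0, 1], [[-40, 0, 0], 0, 1], [[-40, 0, 0], 0, 1], [[-30, 0, 0], 0, 1]]'

```text
time: 12.45
tool_pos: [408.8, 60.2, 244.6]
orientation: [0.5, 0.5, 0.5, -0.499]
ft_force: [1.1, -0.5, 0.2]
width: 85.4
```

```bash
python3 - <<'E'
from plan import *
st()
d=grab("l");S,T=d["side"],d["top"]
p=(583.8,-153.4,-.158)
crop(T,370,205,100,100,7,"pics/T_l.png",[(rect(*p,110,164,96),(0,255,0))]); crop(S,285,155,100,90,7,"pics/S_l.png",[(rect(*p,110,164,96),(0,255,0))])
crop(T,180,200,120,110,6,"pics/T_lb.png");crop(S,270,290,130,120,6,"pics/S_lb.png")
E
```

```text
t 12.45 tcp [408.8  60.2 244.6] w 85.4 F [ 1.1 -0.5  0.2]
x [ 0.001  0.001 -1.   ] y [1.    0.    0.001] z [ 0.    -1.    -0.001] j [ 0.26  0.23 -0.63  2.1   0.18  0.86 -0.48]
```

View pics/T_l.png

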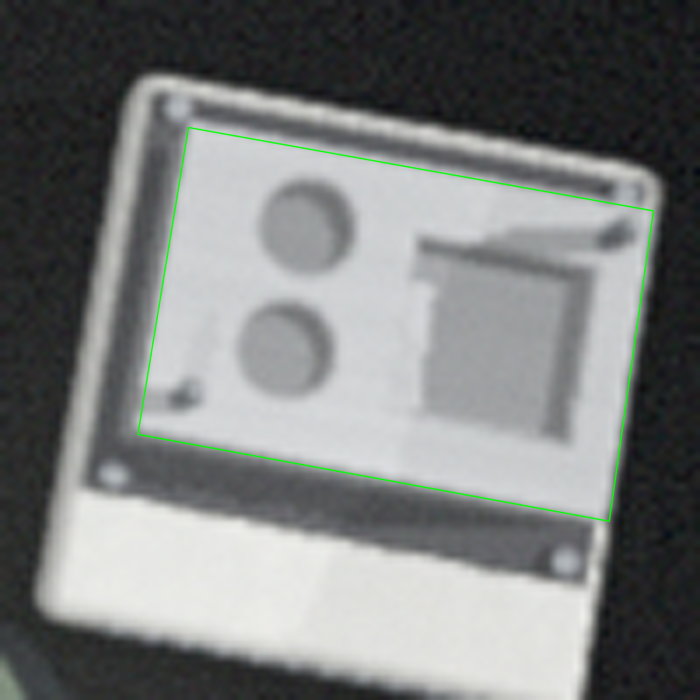

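View pics/S_l.png

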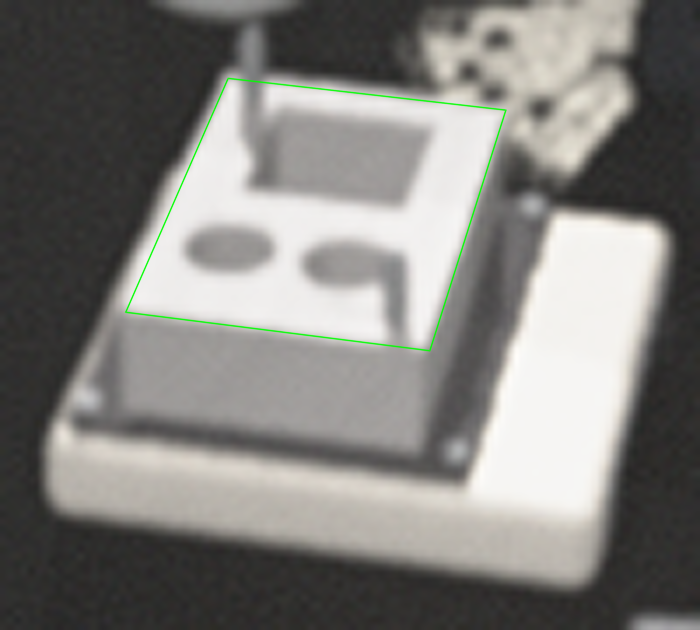

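View pics/side_l.png

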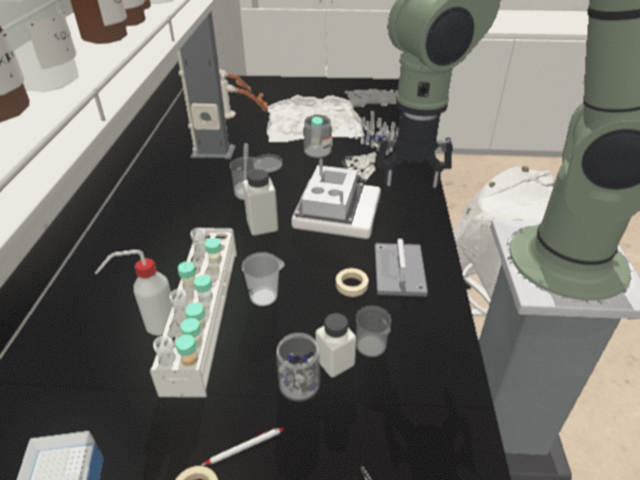

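```bash
cat > pk.py <<'E'
from fit import loc
from h import *
from scipy.optimize import least_squares
d=load("l");S,T=d["side"],d["top"]
t=lambda c:np.array([370,205])+(np.array(c)+.5)/7-.5
s=lambda c:np.array([285,155])+(np.array(c)+.5)/7-.5
h=30.7
ob=[(T,t((419,238)),(h,h)),(T,t((597,268)),(h,-h)),(T,t((572,444)),(-h,-h)),(S,s((270,112)),(h,-h)),(S,s((434,128)),(-h,-h)),(S,s((405,206)),(-h,h)),(S,s((247,188)),(h,h))]
bl=[(T,t(a),q) for a,q in(((189,127),(55,82)),((655,210),(55,-82)),((610,522),(-55,-82)),((140,436),(-55,82)))]
bl+=[(S,s(a),q) for a,q in(((229,72),(55,-82)),((507,108),(-55,-82)),((430,350),(-55,82)),((126,313),(55,82)))]
def r(p):
    o=[proj(im,loc(p[:3],[[q[0]+p[3],q[1]+p[4],96]]))[0]-uv for im,uv,q in ob]
    o+=[proj(im,loc(p[:3],[[*q,96]]))[0]-uv for im,uv,q in bl]
    return np.concatenate(o)
x=least_squares(r,[583.8,-153.4,-.158,0,-40],loss="soft_l1",f_scale=.5).x
print(x.round(3));print(r(x).reshape(-1,2).round(1).tolist());print("pocket",loc(x[:3],[[x[3],x[4],60]]))
pl=[(rect(*x[:3],110,164,96),(0,255,0)),(rect(*x[:3],61.4,61.4,96,x[3:]),(0,0,255)),(rect(*x[:3],61.4,61.4,60,x[3:]),(255,0,0))]
crop(T,370,205,100,100,7,"pics/T_l2.png",pl); crop(S,285,155,100,90,7,"pics/S_l2.png",pl)
E
python3 pk.py
```

```text
[ 5.83496e+02 -1.54012e+02 -1.56000e-01  4.74000e-01 -3.41230e+01]
[[0.3, -0.1], [-0.1, 0.1], [-0.1, -0.3], [1.2, -0.8], [0.1, -0.5], [0.1, 0.6], [-0.4, 0.4], [0.1, 0.2], [-0.1, 0.1], [0.1, -0.1], [-0.1, -0.1], [-0.1, 0.7], [-0.2, 0.1], [0.1, -0.1], [0.1, -0.3]]
pocket [[ 578.64637987 -187.79130553   60.        ]]
```

View pics/T_l2.png

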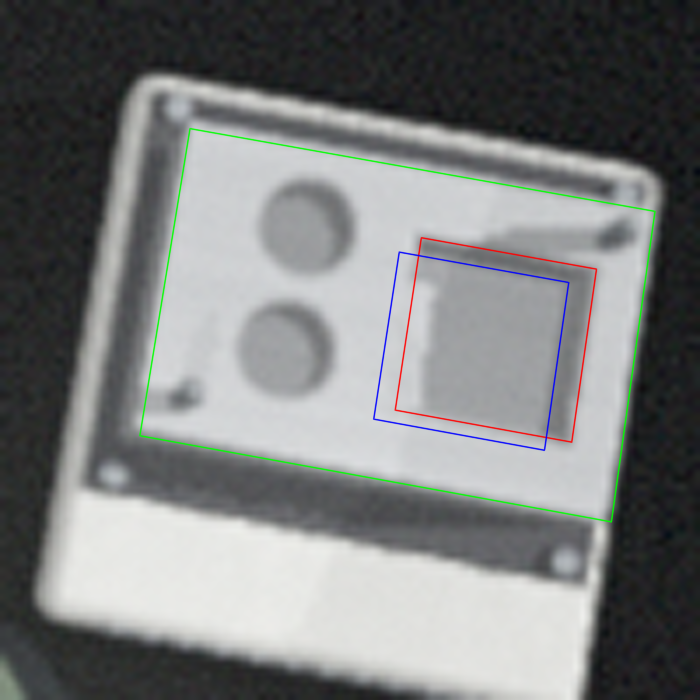

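View pics/S_l2.png

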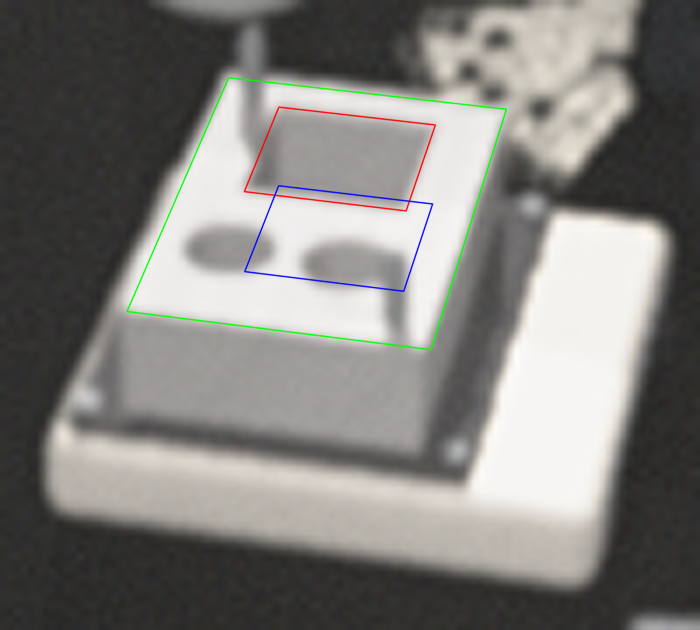

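View pics/T_lb.png

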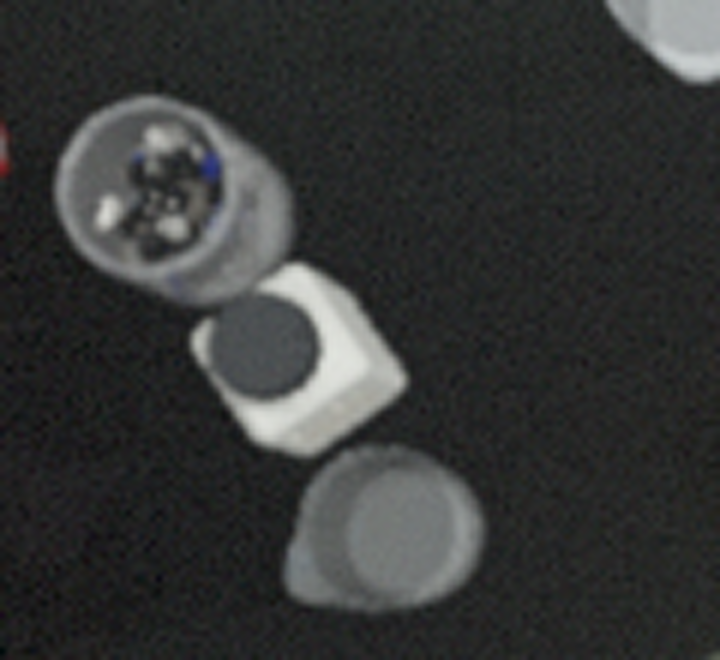

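```bash
cat > bf.py <<'E'
from fit import loc,px
from h import *
from scipy.optimize import least_squares
d=load("l");S,T=d["side"],d["top"]
tb=(180,200);sb=(270,290);c=26
ob=[(T,(264,345),(0,0,120.6),tb,(1,1)),(S,(398,192),(0,0,120.6),sb,(1,1)),(S,(375,519),(c-2,c-2,0),sb,(1,1)),(S,(515,400),(-c-1,c+1,25),sb,(1,0)),(S,(273,300),(c+1,-c-1,75),sb,(1,0)),
 (T,(408,382),(c,-c,5),tb,(1,1)),(T,(308,457),(-c,-c,3),tb,(1,1)),(T,(192,345),(-c,c,80),tb,(1,0)),(T,(298,263),(c,c,80),tb,(0,1))]
# p: x,y,yaw ; corners labelled for yaw~.68 
def r(p):
    return np.concatenate([(proj(im,loc(p,[q]))[0]-px(a,o))*w for im,a,q,o,w in ob])
x0=np.array([553,338,.68])
# relabel: find nearest corner sign for each
ob2=[]
for im,a,q,o,w in ob:
    if q[0] or q[1]:
        best=min(((sx*abs(q[0]),sy*abs(q[1]),q[2]) for sx in(1,-1) for sy in(1,-1)),key=lambda Q:np.abs((proj(im,loc(x0,[Q]))[0]-px(a,o))*w).sum()); q=best
    ob2.append((im,a,q,o,w)); print(q)
ob=ob2
x=least_squares(r,x0,loss="soft_l1",f_scale=1).x
print(x.round(3));print(r(x).reshape(-1,2).round(1).tolist())
q=x;polys=[(rect(*q,58,58,90),(0,255,0)),(rect(*q,58,58,7),(0,255,255)),(rect(*q,52.8,52.8,0),(0,0,255))]
a=np.linspace(0,6.3,40)
polys+=[(loc(q,np.c_[21.5*np.cos(a),21.5*np.sin(a),0*a+z]),(255,0,255)) for z in(120.6,100.6)]
crop(T,180,200,120,110,6,"pics/T_lb2.png",polys);crop(S,270,290,130,120,6,"pics/S_lb2.png",polys)
E
python3 bf.py
```

```text
(0, 0, 120.6)
(0, 0, 120.6)
(24, 24, 0)
(-27, 27, 25)
(27, -27, 75)
(-26, -26, 5)
(-26, 26, 3)
(26, 26, 80)
(26, -26, 80)
[552.642 336.328   0.677]
[[-0.3, 0.1], [-0.1, -0.3], [0.1, 1.2], [-0.8, 0.0], [0.2, -0.0], [-0.4, 0.2], [0.6, -0.3], [1.1, -0.0], [0.0, 0.9]]
```

View pics/T_lb2.png

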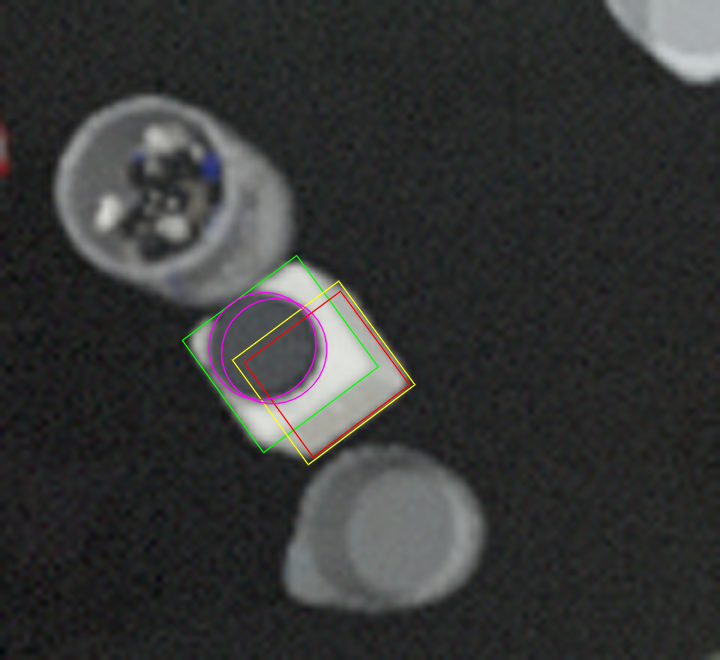

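View pics/S_lb2.png

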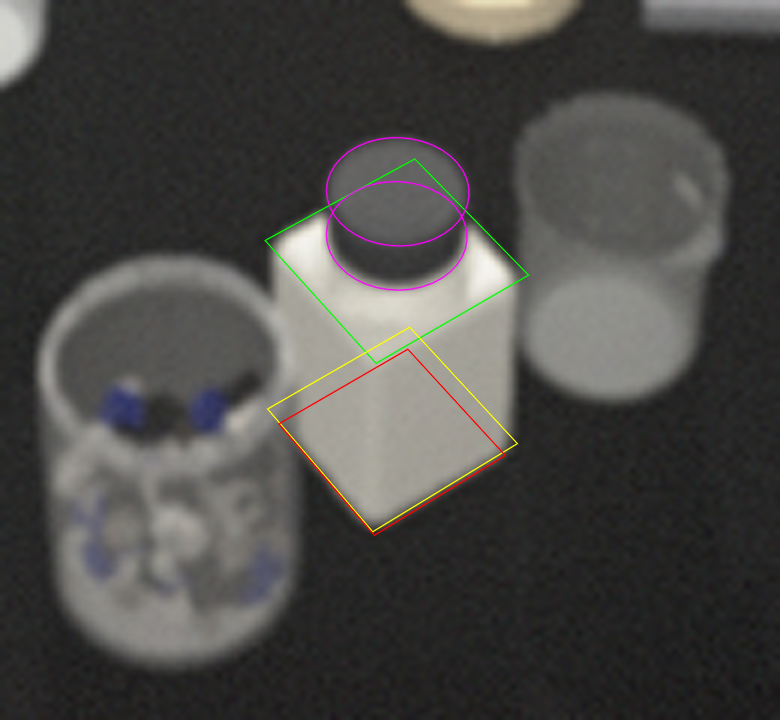

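```bash
python3 - <<'E'
from plan import *
p,a=plan([552.6,336,205],-.894,12,1)
plan([552.6,336,71],-.894,12,1,(p,a))
E
```

```text
[[[3.4,11.8,-23.0],4.26,1],[[3.4,10.1,-23.8],4.26,1],[[3.4,8.3,-24.5],4.26,1],[[3.4,6.4,-25.0],4.26,1],[[3.4,4.5,-25.5],4.26,1],[[3.4,2.6,-25.7],4.26,1],[[3.4,0.7,-25.9],4.26,1],[[3.4,-1.2,-25.8],4.26,1]]
[[[3.4,-3.1,-25.7],4.26,1],[[3.4,-5.0,-25.4],4.26,1],[[3.4,-6.8,-24.9],4.26,1],[[3.4,-8.7,-24.3],4.26,1]]
[[[11.2,-0.0,-0.0],0.0,1],[[11.2,-0.0,-0.0],0.0,1],[[11.2,-0.0,-0.0],0.0,1],[[11.2,-0.0,-0.0],0.0,1],[[11.1,-0.0,-0.0],0.0,1],[[11.2,-0.0,-0.0],0.0,1],[[11.1,-0.0,-0.0],0.0,1],[[11.2,-0.0,-0.0],0.0,1]]
[[[11.1,-0.0,-0.0],0.0,1],[[11.2,-0.0,-0.0],0.0,1],[[11.1,-0.0,-0.0],0.0,1],[[11.2,-0.0,-0.0],0.0,1]]
```

Call:
arm_command --series '[[[3.4, 11.8, -23.0], 4.26, 1], [[3.4, 10.1, -23.8], 4.26, 1], [[3.4, 8.3, -24.5], 4.26, 1], [[3.4, 6.4, -25.0], 4.26, 1], [[3.4, 4.5, -25.5], 4.26, 1], [[3.4, 2.6, -25.7], 4.26, 1], [[3.4, 0.7, -25.9], 4.26, 1], [[3.4, -1.2, -25.8], 4.26, 1]]'

```text
time: 13.22
tool_pos: [503.6, 244.8, 213.7]
orientation: [-0.33, -0.625, -0.33, 0.626]
ft_force: [1.1, -1.1, 0.5]
width: 85.4
```

Call:
arm_command --series '[[[3.4, -3.1, -25.7], 4.26, 1], [[3.4, -5.0, -25.4], 4.26, 1], [[3.4, -6.8, -24.9], 4.26, 1], [[3.4, -8.7, -24.3], 4.26, 1], [[0, 0, 0], 0, 1], [[0, 0, 0], 0, 1]]'

```text
time: 13.72
tool_pos: [550.2, 336.7, 199.6]
orientation: [-0.236, -0.666, -0.236, 0.667]
ft_force: [-0.4, -1.4, -0.4]
width: 85.6
```

```bash
python3 - <<'E'
from plan import *
st()
plan([552.6,336,150],-.894,5,1)
plan([552.6,336,71],-.894,7,1,([552.6,336,150],-.894))
d=grab("m");crop(d["side"],260,240,150,150,5,"pics/S_m.png")
E
```

```text
t 13.7167 tcp [550.2 336.7 199.6] w 85.6 F [-0.4 -1.4 -0.4]
x [-0.002 -0.    -1.   ] y [ 0.629 -0.778 -0.001] z [-0.778 -0.629  0.001] j [-0.39  0.63 -0.39  1.57  0.27  0.99 -1.75]
[[[9.9,0.4,-0.3],0.04,1],[[9.9,0.4,-0.3],0.04,1],[[9.9,0.4,-0.3],0.04,1],[[10.0,0.4,-0.3],0.04,1],[[9.9,0.5,-0.2],0.04,1]]
[[[11.3,0.0,0.0],-0.0,1],[[11.3,0.0,0.0],-0.0,1],[[11.3,0.0,0.0],-0.0,1],[[11.3,0.0,0.0],-0.0,1],[[11.3,0.0,0.0],-0.0,1],[[11.2,0.0,0.0],-0.0,1],[[11.3,0.0,0.0],-0.0,1]]
```

View pics/S_m.png

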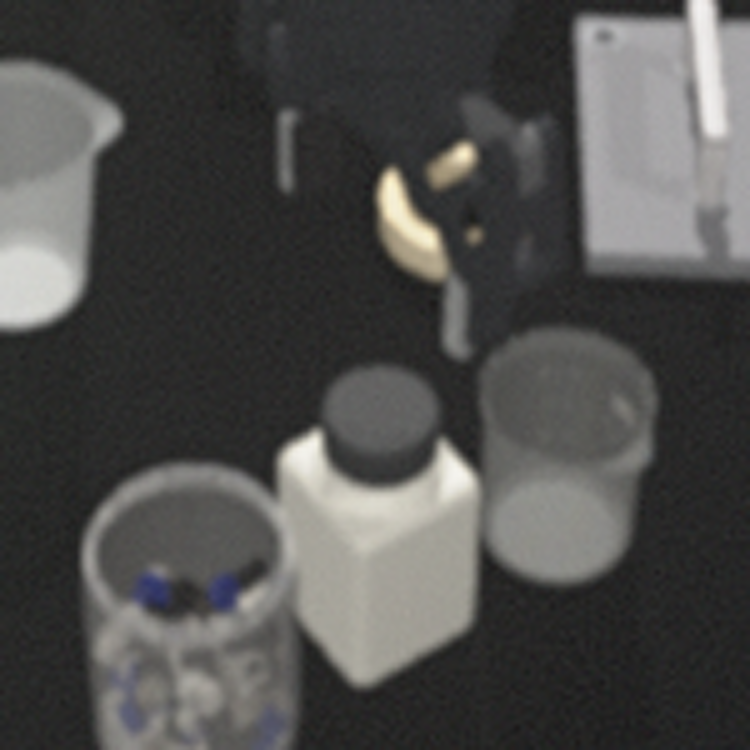

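Call:
arm_command --series '[[[9.9, 0.4, -0.3], 0.04, 1], [[9.9, 0.4, -0.3], 0.04, 1], [[9.9, 0.4, -0.3], 0.04, 1], [[10.0, 0.4, -0.3], 0.04, 1], [[9.9, 0.5, -0.2], 0.04, 1], [[0, 0, 0], 0, 1]]'

```text
time: 14.32
tool_pos: [552.6, 334.1, 148.3]
orientation: [-0.234, -0.666, -0.234, 0.668]
ft_force: [-0.5, 0.5, -0.1]
width: 85.4
```

```bash
python3 - <<'E'
from plan import *
st()
plan([552.6,336,71],-.894,8,1)
d=grab("n");crop(d["side"],260,240,150,150,5,"pics/S_n.png")
E
```

```text
t 14.3167 tcp [552.6 334.1 148.3] w 85.4 F [-0.5  0.5 -0.1]
x [-0.003 -0.002 -1.   ] y [ 0.624 -0.781 -0.   ] z [-0.781 -0.624  0.003] j [-0.4   0.69 -0.37  1.61  0.3   0.9  -1.77]
[[[9.7,-0.2,-0.1],-0.02,1],[[9.7,-0.2,-0.2],-0.02,1],[[9.7,-0.2,-0.1],-0.02,1],[[9.6,-0.2,-0.2],-0.02,1],[[9.7,-0.2,-0.1],-0.02,1],[[9.6,-0.2,-0.2],-0.02,1],[[9.7,-0.1,-0.1],-0.02,1],[[9.6,-0.2,-0.2],-0.02,1]]
```

View pics/S_n.png

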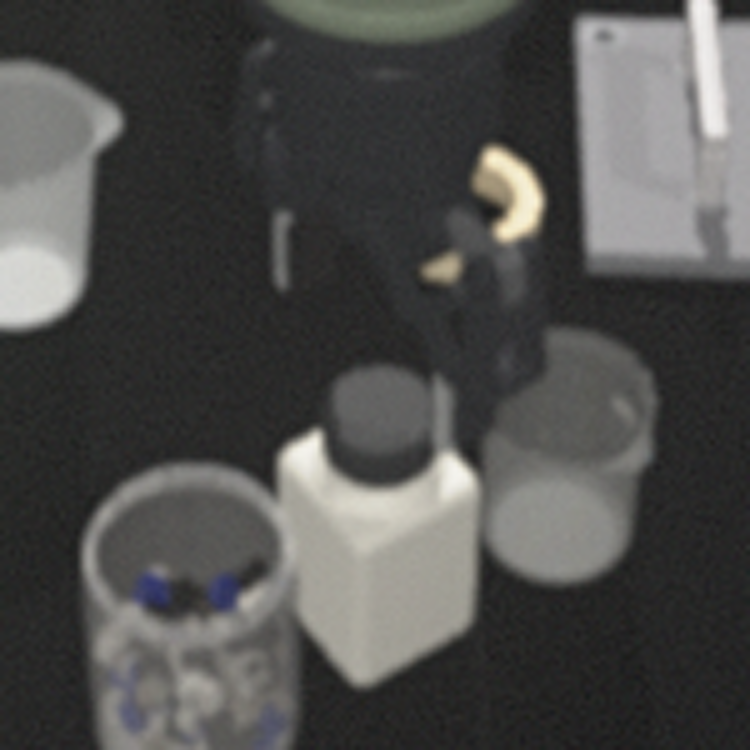

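```bash
python3 - <<'E'
from plan import *
d=load("n");S=d["side"]
c=np.array([552.6,334.1]);y=np.array([.624,-.781]);z=np.array([-.781,-.624])
for zt in(131,137,144):
    pl=[]
    for s in(1,-1):
        print(zt,s,((proj(S,[[*(c+s*42.5*y+k*11*z),zt] for k in(-1,1)])-[260,240])*5).round())
E
```

```text
131 1 [[287. 325.]
 [336. 300.]]
131 -1 [[427. 471.]
 [477. 443.]]
137 1 [[287. 313.]
 [336. 288.]]
137 -1 [[428. 460.]
 [478. 432.]]
144 1 [[287. 300.]
 [336. 275.]]
144 -1 [[428. 446.]
 [478. 418.]]
```

Call:
arm_command --series '[[[9.7, -0.2, -0.1], 0, 1], [[9.7, -0.2, -0.2], 0, 1], [[9.7, -0.2, -0.1], 0, 1], [[9.6, -0.2, -0.2], 0, 1], [[0, 0, 0], 0, 1]]'

```text
time: 14.83
tool_pos: [552.4, 335.4, 109.7]
orientation: [-0.234, -0.666, -0.234, 0.668]
ft_force: [-0.3, 0.3, 0.4]
width: 85.4
```

```bash
python3 - <<'E'
from plan import *
st()
plan([552.6,336,70],-.894,4,1)
d=grab("o");crop(d["side"],260,240,150,150,5,"pics/S_o.png")
E
```

```text
t 14.8333 tcp [552.4 335.4 109.7] w 85.4 F [-0.3  0.3  0.4]
x [-0.002 -0.002 -1.   ] y [ 0.625 -0.781 -0.   ] z [-0.781 -0.625  0.003] j [-0.41  0.74 -0.36  1.63  0.32  0.84 -1.79]
[[[9.9,-0.1,-0.1],-0.03,1],[[9.9,-0.1,-0.1],-0.03,1],[[10.0,-0.1,-0.2],-0.03,1],[[9.9,-0.0,-0.1],-0.03,1]]
```

View pics/S_o.png

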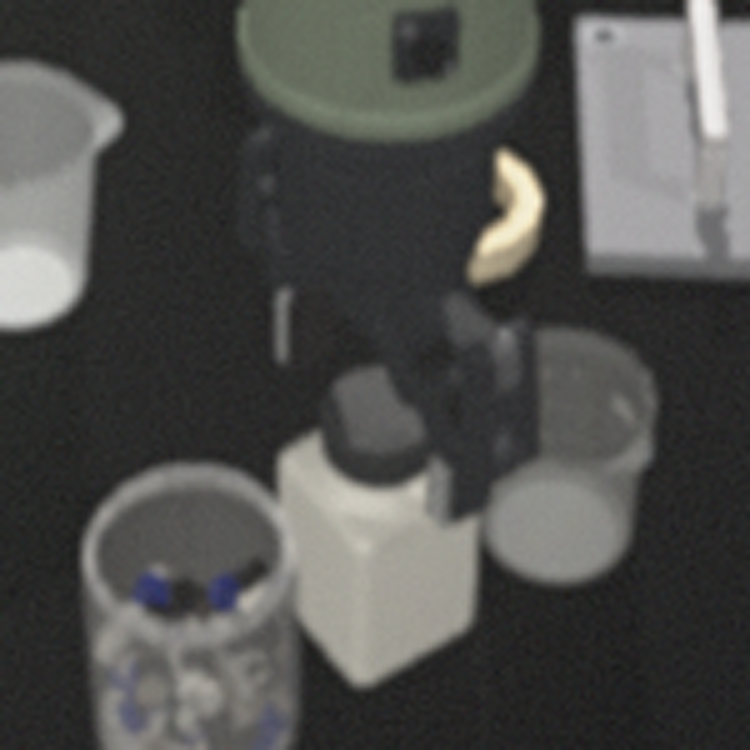

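Call:
arm_command --series '[[[9.9, -0.1, -0.1], 0, 1], [[9.9, -0.1, -0.1], 0, 1], [[10.0, -0.1, -0.2], 0, 1], [[9.9, 0, -0.1], 0, 1], [[0, 0, 0], 0, 1]]'

```text
time: 15.35
tool_pos: [552.5, 335.8, 69.9]
orientation: [-0.234, -0.666, -0.234, 0.668]
ft_force: [-0.1, 0.1, 0.2]
width: 85.4
```

Call:
arm_command --series '[[[0, 0, 0], 0, 0.7], [[0, 0, 0], 0, 0.5], [[0, 0, 0], 0, 0.4], [[0, 0, 0], 0, 0.3], [[0, 0, 0], 0, 0.2], [[0, 0, 0], 0, 0], [[0, 0, 0], 0, -0.5]]' --newtons 40

```text
time: 15.93
tool_pos: [553.7, 336.8, 73.2]
orientation: [0.234, 0.668, 0.234, -0.667]
ft_force: [-1.5, 0.2, 6.9]
width: 57.7
```

```bash
python3 - <<'E'
from plan import *
st()
d=grab("p");crop(d["side"],260,240,150,150,5,"pics/S_p.png")
E
```

```text
t 15.9333 tcp [553.7 336.8  73.2] w 57.7 F [-1.5  0.2  6.9]
x [ 0.001  0.001 -1.   ] y [ 0.625 -0.781  0.   ] z [-0.781 -0.625 -0.001] j [-0.42  0.79 -0.34  1.64  0.34  0.77 -1.81]
```

View pics/S_p.png

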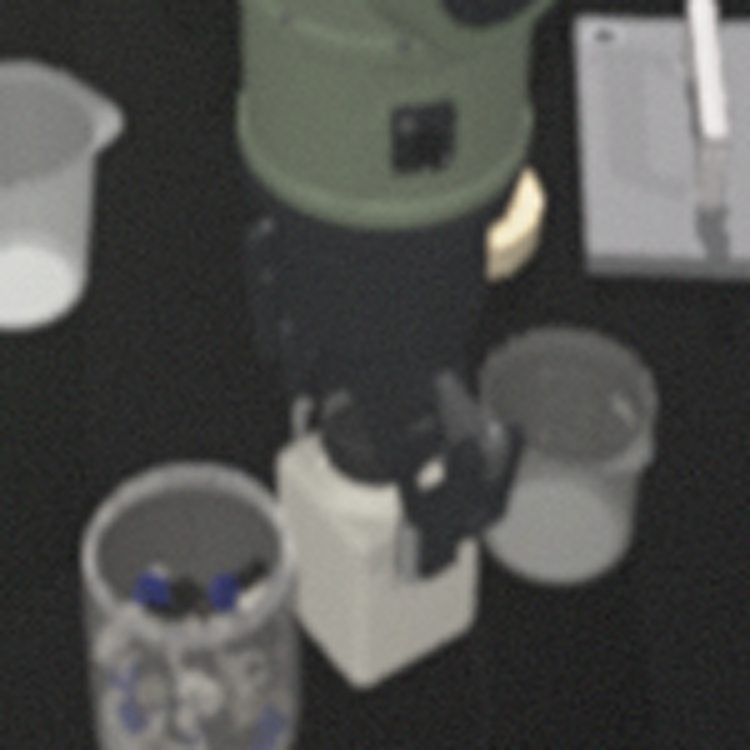

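Call:
arm_command --series '[[[-4, 0, 0], 0, -0.5], [[-8, 0, 0], 0, -0.5], [[-12, 0, 0], 0, -0.5], [[-16, 0, 0], 0, -0.5], [[-20, 0, 0], 0, -0.5], [[-20, 0, 0], 0, -0.5], [[-20, 0, 0], 0, -0.5], [[-20, 0, 0], 0, -0.5]]' --newtons 50

```text
time: 16.7
tool_pos: [553.4, 336.4, 194.7]
orientation: [0.234, 0.667, 0.234, -0.667]
ft_force: [0.5, -0.4, -2.3]
width: 57.6
```

Call:
arm_command --series '[[[-20, 0, 0], 0, -0.5], [[-14, 0, 0], 0, -0.5], [[-4, 0, 0], 0, -0.5], [[0, 0, 0], 0, -0.5], [[0, 0, 0], 0, -0.5]]'

```text
time: 17.12
tool_pos: [553.3, 336.2, 230.3]
orientation: [-0.234, -0.667, -0.234, 0.667]
ft_force: [0.6, -0.3, -3.3]
width: 57.3
```

```bash
python3 - <<'E'
from plan import *
st()
d=grab("q");crop(d["side"],230,200,200,180,4,"pics/S_q.png");crop(d["top"],170,180,140,140,5,"pics/T_q.png")
p,a=plan([556.9,156.1,222],-1.309,14,-.5)
plan([579,-187.5,222],-1.727,22,-.5,(p,a))
E
```

```text
t 17.1167 tcp [553.3 336.2 230.3] w 57.3 F [ 0.6 -0.3 -3.3]
x [-0. -0. -1.] y [ 0.624 -0.781  0.   ] z [-0.781 -0.624  0.   ] j [-0.38  0.6  -0.4   1.54  0.25  1.05 -1.74]
[[[0.5,10.2,7.8],1.69,-0.5],[[0.5,10.4,7.5],1.69,-0.5],[[0.5,10.7,7.2],1.69,-0.5],[[0.5,10.9,6.9],1.69,-0.5],[[0.6,11.1,6.6],1.69,-0.5],[[0.5,11.2,6.2],1.69,-0.5],[[0.6,11.4,5.9],1.69,-0.5],[[0.5,11.6,5.6],1.69,-0.5]]
[[[0.6,11.8,5.2],1.69,-0.5],[[0.5,11.9,4.9],1.69,-0.5],[[0.6,12.0,4.5],1.69,-0.5],[[0.5,12.2,4.2],1.69,-0.5],[[0.6,12.3,3.8],1.69,-0.5],[[0.5,12.4,3.4],1.69,-0.5]]
[[[0.0,15.3,3.1],1.09,-0.5],[[0.0,15.4,2.8],1.09,-0.5],[[0.0,15.5,2.5],1.09,-0.5],[[0.0,15.5,2.2],1.09,-0.5],[[0.0,15.5,1.9],1.09,-0.5],[[0.0,15.6,1.6],1.09,-0.5],[[0.0,15.6,1.3],1.09,-0.5],[[0.0,15.6,1.0],1.09,-0.5]]
[[[0.0,15.6,0.7],1.09,-0.5],[[0.0,15.6,0.4],1.09,-0.5],[[0.0,15.7,0.1],1.09,-0.5],[[0.0,15.6,-0.2],1.09,-0.5],[[0.0,15.6,-0.5],1.09,-0.5],[[0.0,15.6,-0.8],1.09,-0.5],[[0.0,15.6,-1.1],1.09,-0.5],[[0.0,15.6,-1.4],1.09,-0.5]]
[[[0.0,15.6,-1.7],1.09,-0.5],[[0.0,15.5,-2.0],1.09,-0.5],[[0.0,15.5,-2.2],1.09,-0.5],[[0.0,15.5,-2.5],1.09,-0.5],[[0.0,15.4,-2.9],1.09,-0.5],[[0.0,15.4,-3.1],1.09,-0.5]]
```

View pics/S_q.png

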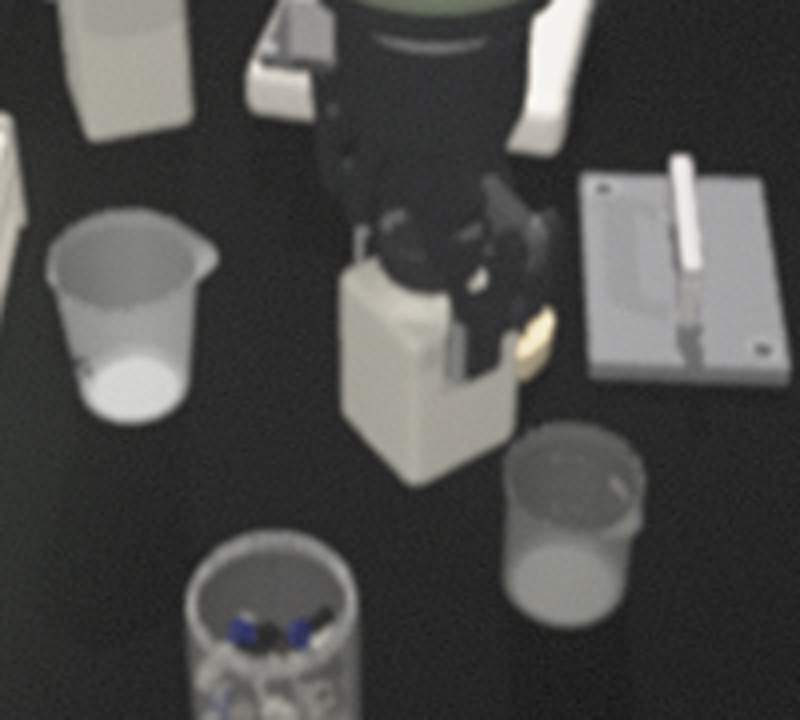

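View pics/T_q.png

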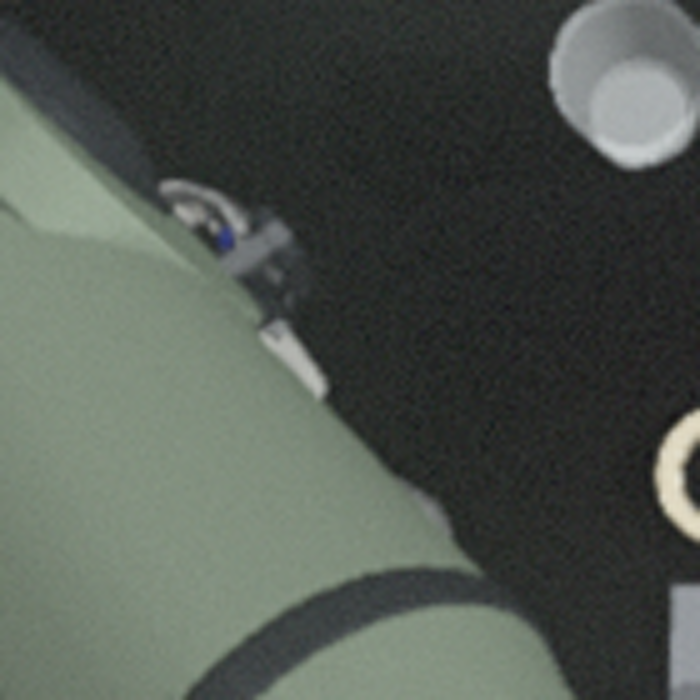

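Call:
arm_command --series '[[[0.5, 10.2, 7.8], 1.69, -0.5], [[0.5, 10.4, 7.5], 1.69, -0.5], [[0.5, 10.7, 7.2], 1.69, -0.5], [[0.5, 10.9, 6.9], 1.69, -0.5], [[0.6, 11.1, 6.6], 1.69, -0.5], [[0.5, 11.2, 6.2], 1.69, -0.5], [[0.6, 11.4, 5.9], 1.69, -0.5], [[0.5, 11.6, 5.6], 1.69, -0.5]]'

```text
time: 17.88
tool_pos: [555.6, 232.1, 226.3]
orientation: [0.153, 0.69, 0.153, -0.69]
ft_force: [0.5, -1.0, -3.6]
width: 57.5
```

Call:
arm_command --series '[[[0.6, 11.8, 5.2], 1.69, -0.5], [[0.5, 11.9, 4.9], 1.69, -0.5], [[0.6, 12.0, 4.5], 1.69, -0.5], [[0.5, 12.2, 4.2], 1.69, -0.5], [[0.6, 12.3, 3.8], 1.69, -0.5], [[0.5, 12.4, 3.4], 1.69, -0.5], [[0, 15.3, 3.1], 1.09, -0.5], [[0, 15.4, 2.8], 1.09, -0.5]]'

```text
time: 18.55
tool_pos: [559.2, 123.8, 223.0]
orientation: [-0.078, -0.703, -0.078, 0.703]
ft_force: [-0.3, -0.1, -2.9]
width: 57.4
```

Call:
arm_command --series '[[[0, 15.5, 2.5], 1.09, -0.5], [[0, 15.5, 2.2], 1.09, -0.5], [[0, 15.5, 1.9], 1.09, -0.5], [[0, 15.6, 1.6], 1.09, -0.5], [[0, 15.6, 1.3], 1.09, -0.5], [[0, 15.6, 1.0], 1.09, -0.5], [[0, 15.6, 0.7], 1.09, -0.5], [[0, 15.6, 0.4], 1.09, -0.5]]'

```text
time: 19.22
tool_pos: [567.3, -1.3, 223.0]
orientation: [-0.025, -0.707, -0.025, 0.707]
ft_force: [0.1, -0.1, -3.5]
width: 57.2
```

```bash
python3 - <<'E'
from plan import *
st()
E
```

```text
t 19.2167 tcp [567.3  -1.3 223. ] w 57.2 F [ 0.1 -0.1 -3.5]
x [-0.  0. -1.] y [ 0.069 -0.998 -0.   ] z [-0.998 -0.069  0.   ] j [ 0.06  0.47 -0.22  1.77  0.12  0.92 -1.72]
```

Call:
arm_command --series '[[[0, 15.7, 0.1], 1.09, -0.5], [[0, 15.6, -0.2], 1.09, -0.5], [[0, 15.6, -0.5], 1.09, -0.5], [[0, 15.6, -0.8], 1.09, -0.5], [[0, 15.6, -1.1], 1.09, -0.5], [[0, 15.6, -1.4], 1.09, -0.5], [[0, 15.6, -1.7], 1.09, -0.5], [[0, 15.5, -2.0], 1.09, -0.5]]'

```text
time: 19.88
tool_pos: [575.5, -126.2, 223.0]
orientation: [0.029, -0.706, 0.029, 0.707]
ft_force: [0.3, 0.6, -1.9]
width: 57.5
```

Call:
arm_command --series '[[[0, 15.5, -2.2], 1.09, -0.5], [[0, 15.5, -2.5], 1.09, -0.5], [[0, 15.4, -2.9], 1.09, -0.5], [[0, 15.4, -3.1], 1.09, -0.5], [[0, 0, 0], 0, -0.5], [[0, 0, 0], 0, -0.5]]'

```text
time: 20.38
tool_pos: [579.2, -188.6, 222.8]
orientation: [0.056, -0.705, 0.056, 0.705]
ft_force: [-0.2, 0.6, -2.6]
width: 57.3
```

```bash
python3 - <<'E'
from plan import *
s,r=st()
d=grab("r")
p=s["tool_pos"];q=(p[0],p[1],-.156)
b0=p[2]-73
pl=[(rect(*q,58,58,b0+7),(0,255,255)),(rect(*q,52.8,52.8,b0),(0,0,255)),(rect(*q,58,58,b0+85),(0,255,0))]
crop(d["side"],270,80,150,130,5,"pics/S_r.png",pl);crop(d["top"],360,180,130,110,6,"pics/T_r.png",pl)
crop(d["side"],270,80,150,130,5,"pics/S_r0.png")
E
```

```text
t 20.3833 tcp [ 579.2 -188.6  222.8] w 57.3 F [-0.2  0.6 -2.6]
x [-0. -0. -1.] y [-0.158 -0.987  0.   ] z [-0.987  0.158  0.   ] j [ 0.31  0.52 -0.13  1.67  0.08  0.96 -1.58]
```

View pics/S_r.png

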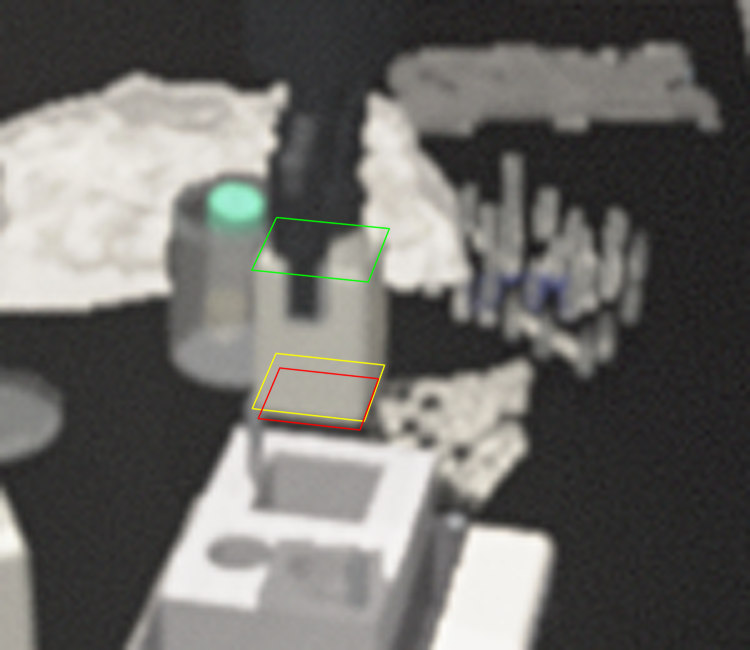

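View pics/T_r.png

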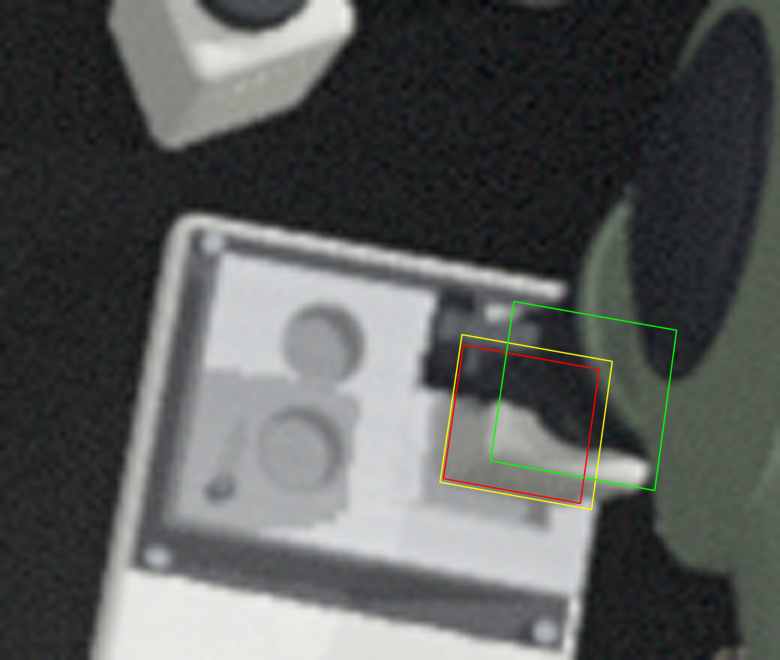

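```bash
python3 - <<'E'
from plan import *
d=load("r");crop(d["side"],308,110,60,60,12,"pics/S_r2.png");crop(d["top"],420,225,60,50,12,"pics/T_r2.png")
p=(579.2,-188.6);b0=149.8
def c(x,y,z):
    a=-.156;return [p[0]+x*np.cos(a)-y*np.sin(a),p[1]+x*np.sin(a)+y*np.cos(a),b0+z]
for n,o,cam in(("side",(308,110),"side"),("top",(420,225),"top")):
    for q in[(29,29,80),(29,29,7),(-29,29,7),(-29,29,80),(-29,-29,80),(-29,-29,7),(26.4,26.4,0),(-26.4,26.4,0),(-26.4,-26.4,0)]:
        print(n,q,((proj(d[cam],[c(*q)])[0]-o+.5)*12).round())
E
```

```text
side (29, 29, 80) [148. 310.]
side (29, 29, 7) [149. 621.]
side (-29, 29, 7) [419. 651.]
side (-29, 29, 80) [428. 339.]
side (-29, -29, 80) [478. 210.]
side (-29, -29, 7) [467. 516.]
side (26.4, 26.4, 0) [164. 645.]
side (-26.4, 26.4, 0) [408. 672.]
side (-26.4, -26.4, 0) [452. 549.]
top (29, 29, 80) [301.  68.]
top (29, 29, 7) [204. 129.]
top (-29, 29, 7) [160. 425.]
top (-29, 29, 80) [255. 385.]
top (-29, -29, 80) [581. 444.]
top (-29, -29, 7) [463. 479.]
top (26.4, 26.4, 0) [207. 150.]
top (-26.4, 26.4, 0) [167. 417.]
top (-26.4, -26.4, 0) [441. 467.]
```

View pics/S_r2.png

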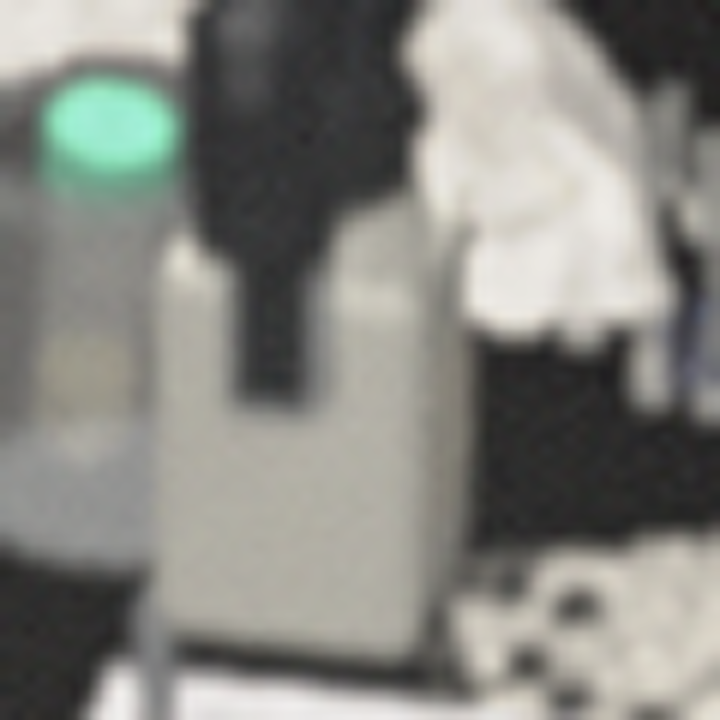

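View pics/T_r2.png

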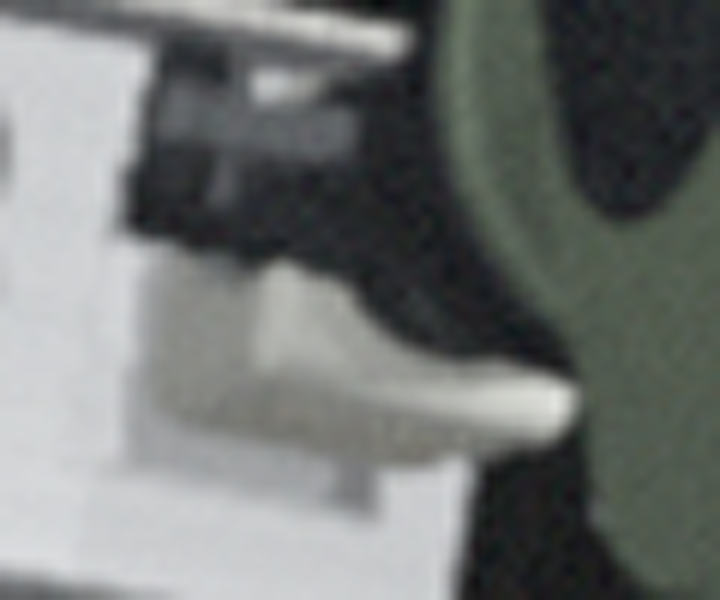

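Call:
arm_command --series '[[[8, -0.4, 0.6], 0, -0.5], [[10, 0, 0], 0, -0.5], [[10, 0, 0], 0, -0.5], [[10, 0, 0], 0, -0.5], [[8, 0, 0], 0, -0.5], [[3, 0, 0], 0, -0.5], [[0, 0, 0], 0, -0.5], [[0, 0, 0], 0, -0.5]]'

```text
time: 21.15
tool_pos: [578.9, -186.7, 174.0]
orientation: [0.055, -0.705, 0.055, 0.705]
ft_force: [0.3, 0.4, -2.6]
width: 57.2
```

```bash
python3 - <<'E'
from plan import *
st()
d=grab("s")
crop(d["side"],308,130,60,60,12,"pics/S_s.png");crop(d["top"],410,225,60,50,12,"pics/T_s.png")
E
```

```text
t 21.15 tcp [ 578.9 -186.7  174. ] w 57.2 F [ 0.3  0.4 -2.6]
x [-0.  0. -1.] y [-0.156 -0.988 -0.   ] z [-0.988  0.156  0.   ] j [ 0.3   0.58 -0.13  1.71  0.09  0.86 -1.59]
```

View pics/S_s.png

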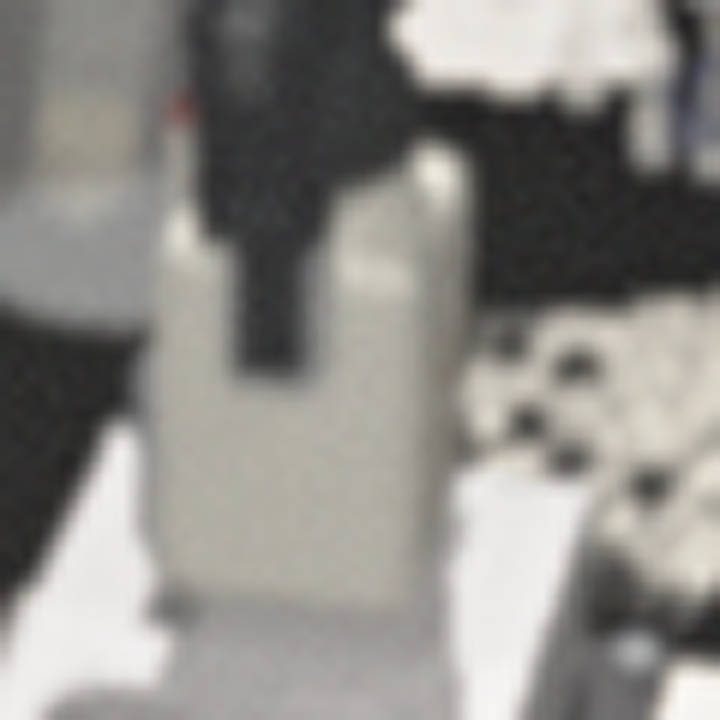

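View pics/T_s.png

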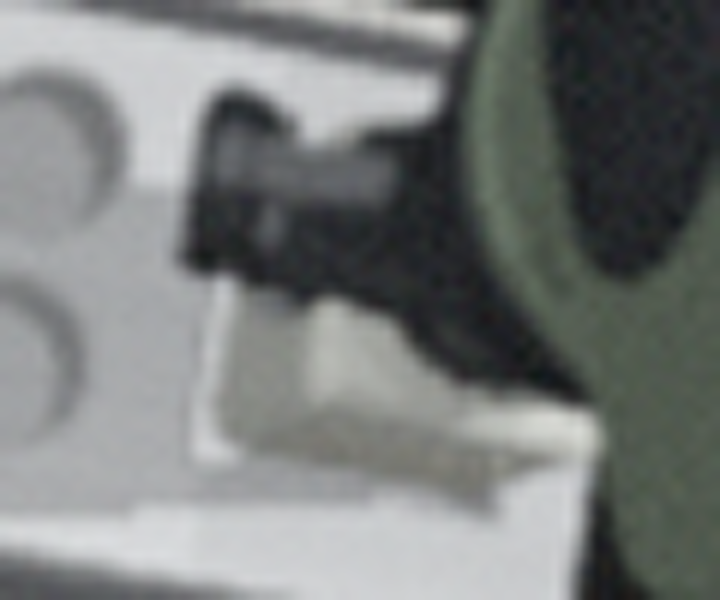

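```bash
python3 - <<'E'
from plan import *
d=load("s")
for nm,p in(("pocket",(578.6,-187.8)),):
  for b0 in(104,107):
    pl=[(rect(*p,-.156,58,58,b0+7),(0,255,255)),(rect(*p,-.156,52.8,52.8,b0),(0,0,255)),(rect(*p,-.156,58,58,b0+82),(0,255,0)),(rect(*p,-.156,61.4,61.4,96),(255,0,255))]
    crop(d["side"],308,130,60,60,12,f"pics/S_s{b0}.png",pl);crop(d["top"],410,225,60,50,12,f"pics/T_s{b0}.png",pl)
E
```

```text
(no output)
```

View pics/S_s104.png

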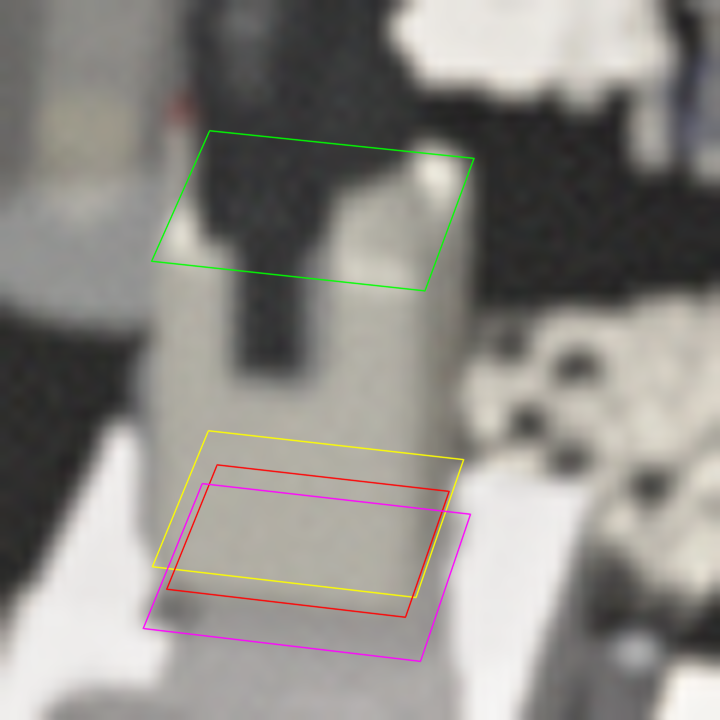

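View pics/T_s104.png

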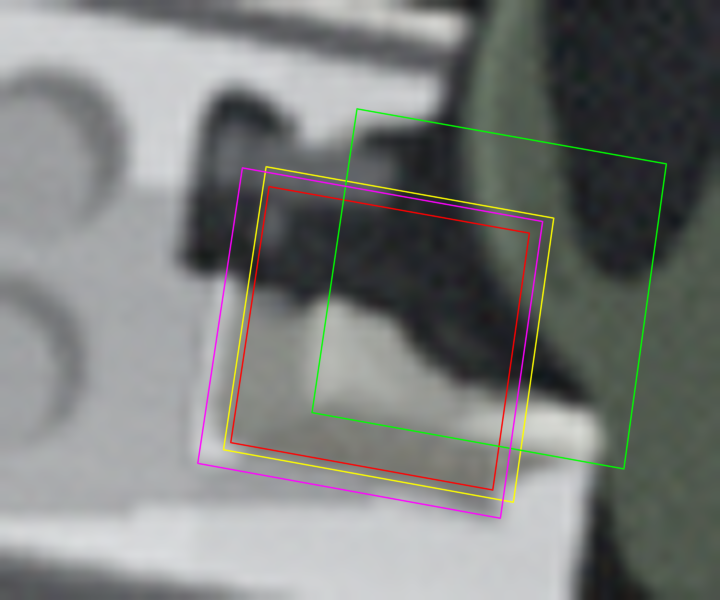

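Call:
arm_command --series '[[[4, 0, 0.5], 0, -0.5], [[4, 0, 0], 0, -0.5], [[3, 0, 0], 0, -0.5], [[3, 0, 0], 0, -0.5], [[0, 0, 0], 0, -0.5]]'

```text
time: 21.67
tool_pos: [578.1, -186.9, 159.3]
orientation: [0.055, -0.705, 0.056, 0.705]
ft_force: [0.4, -2.1, -3.9]
width: 57.7
```

Call:
arm_command --series '[[[2, 0.8, 0], 0, -0.5], [[3, 0, 0], 0, -0.5], [[3, 0, 0], 0, -0.5], [[0, 0, 0], 0, -0.5]]'

```text
time: 22.0
tool_pos: [578.0, -187.3, 151.4]
orientation: [0.055, -0.705, 0.055, 0.705]
ft_force: [0.7, -0.4, -3.2]
width: 57.1
```

Sliding in freely (bottom about 15 mm into the pocket).

Call:
arm_command --series '[[[4, 0, 0], 0, -0.5], [[4, 0, 0], 0, -0.5], [[4, 0, 0], 0, -0.5], [[3, 0, 0], 0, -0.5], [[0, 0, 0], 0, -0.5]]'

```text
time: 22.42
tool_pos: [578.0, -187.3, 136.2]
orientation: [0.055, -0.705, 0.055, 0.705]
ft_force: [0.3, -0.2, -3.7]
width: 57.5
```

Call:
arm_command --series '[[[2, 0, 0], 0, -0.5], [[2, 0, 0], 0, -0.5], [[1, 0, 0], 0, -0.5], [[0, 0, 0], 0, -0.5]]'

```text
time: 22.75
tool_pos: [578.5, -187.4, 133.2]
orientation: [-0.055, 0.705, -0.056, -0.705]
ft_force: [-6.2, 3.2, 17.0]
width: 57.2
```

Call:
arm_command --series '[[[-1, 0, 0], 0, -0.5], [[0, 0, 0], 0, 0.2], [[0, 0, 0], 0, 0.5], [[0, 0, 0], 0, 0.8], [[0, 0, 0], 0, 1], [[0, 0, 0], 0, 1], [[0, 0, 0], 0, 1]]'

```text
time: 23.33
tool_pos: [578.2, -187.5, 133.0]
orientation: [0.055, -0.705, 0.055, 0.705]
ft_force: [-0.1, 0.2, -0.1]
width: 85.5
```

```bash
python3 - <<'E'
from plan import *
st()
d=grab("t")
p=(578.6,-187.8)
a=np.linspace(0,6.3,40)
pl=[(rect(*p,-.156,58,58,96),(0,255,255)),(np.c_[p[0]+21.5*np.cos(a),p[1]+21.5*np.sin(a),0*a+180.5],(255,0,255)),(rect(*p,-.156,58,58,142),(0,255,0)),(rect(*p,-.156,61.4,61.4,96),(255,0,255))]
crop(d["side"],298,120,70,75,9,"pics/S_t.png",pl);crop(d["side"],298,120,70,75,9,"pics/S_t0.png")
E
```

```text
t 23.3333 tcp [ 578.2 -187.5  133. ] w 85.5 F [-0.1  0.2 -0.1]
x [-0.  0. -1.] y [-0.156 -0.988 -0.   ] z [-0.988  0.156  0.   ] j [ 0.3   0.63 -0.12  1.74  0.1   0.78 -1.6 ]
```

View pics/S_t.png

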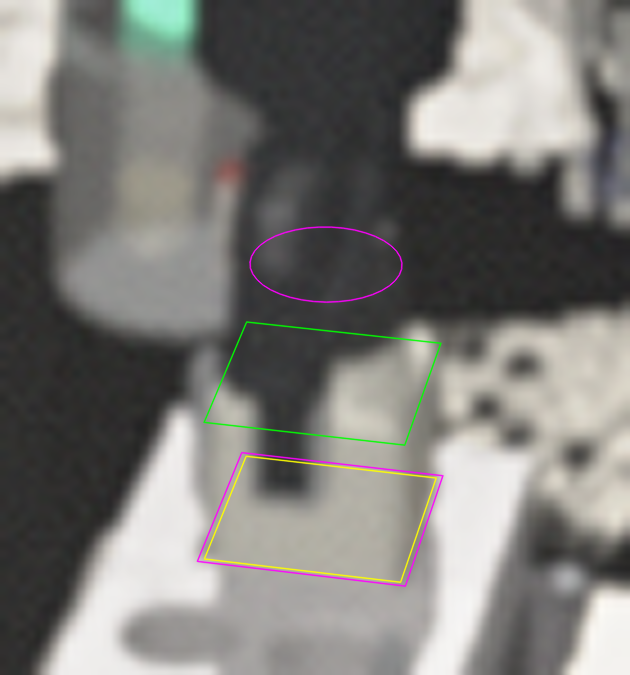

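Call:
arm_command --series '[[[-8, 0, 0], 0, 1], [[-10, 0, 0], 0, 1], [[-12, 0, 0], 0, 1], [[-8, 0, 0], 0, 1], [[0, 0, 0], 0, 1]]'

```text
time: 23.85
tool_pos: [579.2, -187.8, 173.6]
orientation: [-0.055, 0.706, -0.056, -0.704]
ft_force: [-0.5, 0.0, 1.2]
width: 85.4
```

```bash
python3 - <<'E'
from plan import *
st()
d=grab("u")
p=(578.6,-187.8)
a=np.linspace(0,6.3,40)
pl=[(np.c_[p[0]+21.5*np.cos(a),p[1]+21.5*np.sin(a),0*a+z],(255,0,255)) for z in (180.5,160.5)]+[(rect(*p,-.156,58,58,142),(0,255,0)),(rect(*p,-.156,61.4,61.4,96),(255,0,255))]
crop(d["side"],298,100,70,95,7,"pics/S_u.png",pl);crop(d["side"],298,100,70,95,7,"pics/S_u0.png")
E
```

```text
t 23.85 tcp [ 579.2 -187.8  173.6] w 85.4 F [-0.5  0.   1.2]
x [ 0.003 -0.001 -1.   ] y [-0.157 -0.988  0.   ] z [-0.988  0.157 -0.003] j [ 0.3   0.58 -0.13  1.71  0.09  0.85 -1.59]
```

View pics/S_u.png

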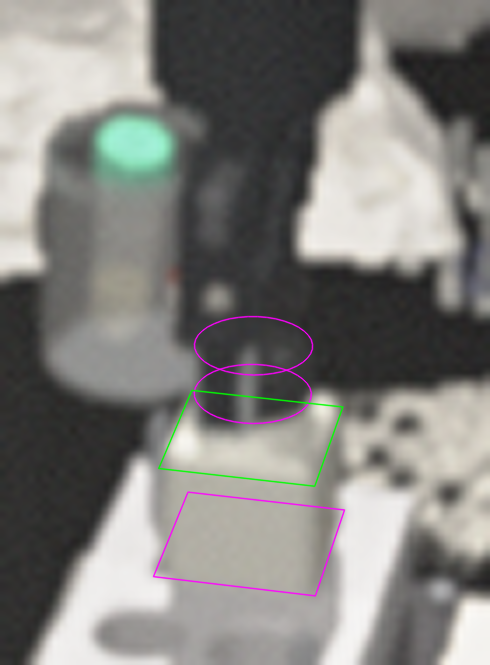

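View pics/S_u0.png

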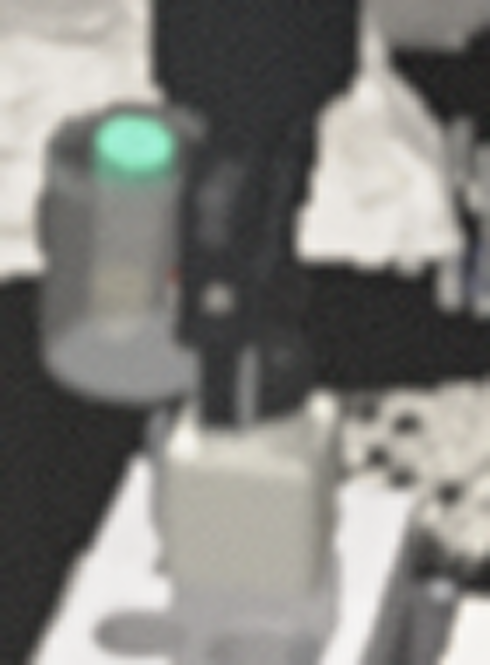

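Call:
arm_command --series '[[[0, 0, 0], -7, 1], [[0, 0, 0], -7, 1], [[0, 0, 0], -7, 1], [[0, 0, 0], -7, 1], [[0, 0, 0], -7, 1], [[0, 0, 0], -7, 1], [[0, 0, 0], -7, 1], [[0, 0, 0], -7, 1]]'

```text
time: 24.62
tool_pos: [577.9, -187.3, 170.4]
orientation: [-0.284, -0.647, -0.284, 0.648]
ft_force: [0.4, 0.2, -0.7]
width: 85.6
```

```bash
python3 - <<'E'
from plan import *
st()
E
```

```text
t 24.6167 tcp [ 577.9 -187.3  170.4] w 85.6 F [ 0.4  0.2 -0.7]
x [-0.001  0.    -1.   ] y [ 0.736 -0.677 -0.001] z [-0.677 -0.736  0.   ] j [ 0.47  0.61 -0.38  1.7   0.27  0.89 -0.76]
```

Call:
arm_command --series '[[[0, 0, 0], -7, 1], [[0, 0, 0], -7, 1], [[0, 0, 0], -7, 1], [[0, 0, 0], -7, 1], [[0, 0, 0], -7, 1], [[0, 0, 0], -7, 1], [[0, 0, 0], -7, 1], [[0, 0, 0], -7, 1]]'

```text
time: 25.28
tool_pos: [577.9, -187.4, 170.5]
orientation: [0.554, 0.438, 0.555, -0.439]
ft_force: [-0.0, -0.1, 0.1]
width: 85.5
```

Call:
arm_command --series '[[[0, 0, 0], -7, 1], [[0, 0, 0], -7, 1], [[0, 0, 0], -7, 1], [[0, 0, 0], -7, 1], [[0, 0, 0], -7, 1], [[0, 0, 0], -7, 1], [[0, 0, 0], -7, 1], [[0, 0, 0], -7, 1]]'

```text
time: 25.95
tool_pos: [577.9, -187.4, 170.5]
orientation: [0.695, 0.127, 0.696, -0.127]
ft_force: [-0.1, 0.3, -0.4]
width: 85.7
```

```bash
python3 - <<'E'
from plan import *
st()
E
```

```text
t 25.95 tcp [ 577.9 -187.4  170.5] w 85.7 F [-0.1  0.3 -0.4]
x [-0.001  0.    -1.   ] y [0.353 0.936 0.   ] z [ 0.936 -0.353 -0.001] j [ 0.77  0.72 -0.85  1.69  0.62  1.02  0.92]
```

Call:
arm_command --series '[[[0, 0, 0], 0, 0.5], [[0, 0, 0], 0, 0.2], [[0, 0, 0], 0, 0], [[0, 0, 0], 0, -0.2], [[0, 0, 0], 0, -0.5], [[0, 0, 0], 0, -0.8], [[0, 0, 0], 0, -0.8]]' --newtons 60

```text
time: 26.53
tool_pos: [578.2, -187.2, 171.2]
orientation: [0.695, 0.129, 0.695, -0.129]
ft_force: [-0.7, 1.1, 4.3]
width: 41.1
```

```bash
python3 - <<'E'
from plan import *
s,r=st();print(np.round(s["torque"],2))
d=grab("v")
crop(d["side"],298,100,70,95,7,"pics/S_v.png")
E
```

```text
t 26.5333 tcp [ 578.2 -187.2  171.2] w 41.1 F [-0.7  1.1  4.3]
x [ 0. -0. -1.] y [0.359 0.933 0.   ] z [ 0.933 -0.359  0.   ] j [ 0.77  0.72 -0.85  1.69  0.62  1.02  0.91]
[ 0.31  0.23 -0.04]
```

View pics/S_v.png

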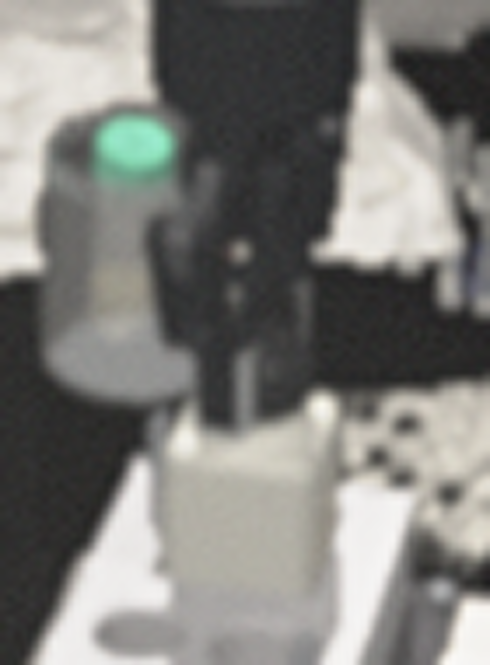

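Call:
arm_command --series '[[[0.1, 0, 0], 3, -0.8], [[0.1, 0, 0], 5, -0.8], [[0.1, 0, 0], 5, -0.8], [[0.1, 0, 0], 5, -0.8], [[0.1, 0, 0], 5, -0.8], [[0.1, 0, 0], 5, -0.8], [[0.1, 0, 0], 5, -0.8], [[0.1, 0, 0], 5, -0.8]]'

```text
time: 27.3
tool_pos: [578.0, -188.1, 170.2]
orientation: [0.615, 0.349, 0.615, -0.35]
ft_force: [-3.0, -2.7, 4.5]
width: 41.3
```

```bash
python3 - <<'E'
from plan import *
s,r=st();print(np.round(s["torque"],2))
E
```

```text
t 27.3 tcp [ 578.  -188.1  170.2] w 41.3 F [-3.  -2.7  4.5]
x [-0.    -0.001 -1.   ] y [ 0.86   0.511 -0.001] z [ 0.511 -0.86   0.001] j [ 0.68  0.67 -0.69  1.69  0.5   0.96  0.33]
[-0.56  0.52  0.32]
```

Call:
arm_command --series '[[[0.1, 0, 0], 5, -0.8], [[0.1, 0, 0], 5, -0.8], [[0.1, 0, 0], 5, -0.8], [[0.1, 0, 0], 5, -0.8], [[0.1, 0, 0], 5, -0.8], [[0.1, 0, 0], 5, -0.8], [[0.2, 0, 0], 5, -0.8], [[0.2, 0, 0], 5, -0.8]]'

```text
time: 27.97
tool_pos: [577.5, -188.2, 169.3]
orientation: [-0.458, -0.538, -0.458, 0.539]
ft_force: [-6.2, -1.7, 8.0]
width: 41.2
```

Call:
arm_command --series '[[[0.1, 0, 0], 5, -0.8], [[0.1, 0, 0], 5, -0.8], [[0.1, 0, 0], 5, -0.8], [[0.1, 0, 0], 5, -0.8], [[0.1, 0, 0], 5, -0.8], [[0.1, 0, 0], 5, -0.8], [[0.2, 0, 0], 5, -0.8], [[0.2, 0, 0], 5, -0.8]]'

```text
time: 28.63
tool_pos: [577.5, -187.9, 168.4]
orientation: [-0.246, -0.662, -0.246, 0.663]
ft_force: [-6.1, -0.9, 9.9]
width: 41.0
```

```bash
python3 - <<'E'
from plan import *
s,r=st();print(np.round(s["torque"],2))
E
```

```text
t 28.6333 tcp [ 577.5 -187.9  168.4] w 41.0 F [-6.1 -0.9  9.9]
x [-0.001 -0.001 -1.   ] y [ 0.653 -0.758 -0.   ] z [-0.758 -0.653  0.001] j [ 0.45  0.6  -0.35  1.71  0.26  0.88 -0.86]
[-0.    1.53  0.27]
```

Call:
arm_command --series '[[[0, -0.2, 0.2], 5, -0.8], [[0.1, -0.2, 0.2], 5, -0.8], [[0.1, 0, 0], 4, -0.8], [[0.1, 0, 0], 4, -0.8]]'

```text
time: 28.97
tool_pos: [577.1, -187.6, 168.0]
orientation: [-0.14, -0.693, -0.14, 0.694]
ft_force: [-5.2, 0.5, 6.4]
width: 41.2
```

```bash
python3 - <<'E'
from plan import *
s,r=st();print(np.round(s["torque"],2))
E
```

```text
t 28.9667 tcp [ 577.1 -187.6  168. ] w 41.2 F [-5.2  0.5  6.4]
x [-0.001 -0.    -1.   ] y [ 0.387 -0.922  0.   ] z [-0.922 -0.387  0.001] j [ 0.4   0.6  -0.27  1.71  0.2   0.86 -1.13]
[0.07 1.16 0.35]
```

Call:
arm_command --series '[[[0.1, 0, 0], 4, -0.8], [[0.1, 0, 0], 4, -0.8]]'

```text
time: 29.13
tool_pos: [577.2, -187.5, 167.9]
orientation: [-0.091, -0.701, -0.091, 0.702]
ft_force: [-5.1, 1.0, 9.0]
width: 41.0
```

```bash
python3 - <<'E'
from plan import *
s,r=st();print(np.round(s["torque"],2))
E
```

```text
t 29.1333 tcp [ 577.2 -187.5  167.9] w 41.0 F [-5.1  1.   9. ]
x [-0.001 -0.    -1.   ] y [ 0.255 -0.967  0.   ] z [-0.967 -0.255  0.001] j [ 0.38  0.59 -0.23  1.71  0.17  0.86 -1.24]
[0.29 1.23 0.34]
```

Call:
arm_command --series '[[[0.1, 0, 0.3], 4, -0.8], [[0.1, 0, 0.2], 4, -0.8]]'

```text
time: 29.3
tool_pos: [577.0, -187.8, 167.9]
orientation: [0.043, 0.706, 0.042, -0.706]
ft_force: [-3.1, -0.1, 9.8]
width: 41.0
```

```bash
python3 - <<'E'
from plan import *
s,r=st();print(np.round(s["torque"],2))
E
```

```text
t 29.3 tcp [ 577.  -187.8  167.9] w 41.0 F [-3.1 -0.1  9.8]
x [ 0.    -0.001 -1.   ] y [ 0.12  -0.993  0.001] z [-0.993 -0.12   0.   ] j [ 0.35  0.59 -0.2   1.72  0.15  0.85 -1.36]
[-0.19  0.67  1.92]
```

Call:
arm_command --series '[[[0.1, 0, 0], 4, -0.8], [[0.1, 0, 0], 4, -0.8]]'

```text
time: 29.47
tool_pos: [578.9, -187.8, 168.1]
orientation: [-0.007, 0.709, -0.007, -0.706]
ft_force: [7.8, -3.1, 0.4]
width: 40.9
```

```bash
python3 - <<'E'
from plan import *
s,r=st();print(np.round(s["torque"],2))
E
```

```text
t 29.4667 tcp [ 578.9 -187.8  168.1] w 40.9 F [ 7.8 -3.1  0.4]
x [ 0.004 -0.001 -1.   ] y [-0.02  -1.     0.001] z [-1.     0.019 -0.004] j [ 0.33  0.59 -0.16  1.72  0.12  0.84 -1.48]
[-0.65 -1.83  1.57]
```

Call:
arm_command --series '[[[0, 0, 0], 0, -0.8], [[0, 0, 0], 0, 0.1], [[0, 0, 0], 0, 0.4], [[0, 0, 0], 0, 1], [[0, 0, 0], 0, 1], [[0, 0, 0], 0, 1]]'

```text
time: 29.97
tool_pos: [576.9, -187.6, 167.2]
orientation: [0.006, -0.707, 0.006, 0.707]
ft_force: [-0.1, -0.4, -1.2]
width: 85.0
```

Call:
arm_command --series '[[[-10, 0, 0], 0, 1], [[-20, 0, 0], 0, 1], [[-30, 0, 0], 0, 1], [[-40, 0, 0], 0, 1], [[-40, 0, 0], 0, 1], [[0, -30, 25], 0, 1], [[0, -40, 0], 0, 1], [[0, -40, 0], 0, 1]]'

```text
time: 30.63
tool_pos: [553.2, -76.8, 309.1]
orientation: [-0.007, 0.708, -0.007, -0.706]
ft_force: [0.4, 0.1, -0.5]
width: 85.3
```

Call:
arm_command --series '[[[0, -40, 0], 0, 1], [[0, -40, 0], 0, 1], [[0, -40, 0], 0, 1], [[0, -20, 0], 0, 1], [[0, 0, 0], 0, 1], [[0, 0, 0], 0, 1]]'

```text
time: 31.13
tool_pos: [556.3, 64.1, 307.9]
orientation: [-0.005, 0.707, -0.005, -0.707]
ft_force: [-0.6, -0.6, 0.6]
width: 85.4
```

```bash
python3 - <<'E'
from plan import *
s,r=st()
d=grab("w")
p=(578.6,-187.8)
a=np.linspace(0,6.3,40)
pl=[(np.c_[p[0]+21.5*np.cos(a),p[1]+21.5*np.sin(a),0*a+z],(255,0,255)) for z in (177,157)]+[(rect(*p,-.156,58,58,142),(0,255,0)),(rect(*p,-.156,61.4,61.4,96),(0,0,255))]
crop(d["side"],298,110,80,90,7,"pics/S_w.png",pl);crop(d["side"],298,110,80,90,7,"pics/S_w0.png")
crop(d["top"],390,200,90,85,7,"pics/T_w.png",pl)
E
```

```text
t 31.1333 tcp [556.3  64.1 307.9] w 85.4 F [-0.6 -0.6  0.6]
x [ 0.  0. -1.] y [-0.015 -1.    -0.   ] z [-1.     0.015 -0.   ] j [-0.02  0.37 -0.26  1.69  0.11  1.1  -1.9 ]
```

View pics/S_w.png

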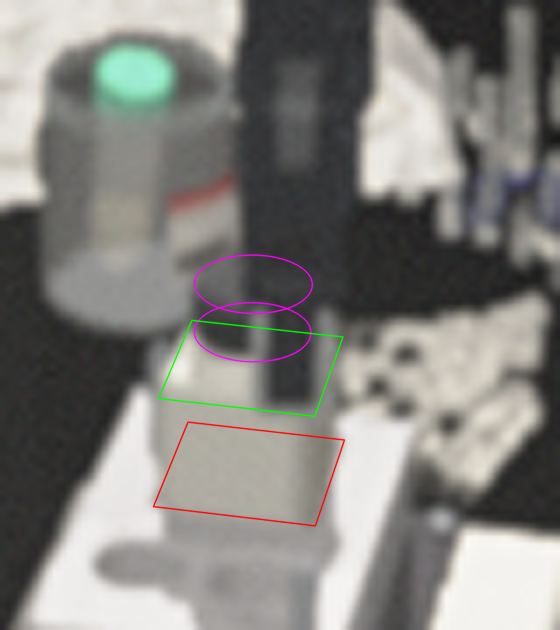

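View pics/S_w0.png

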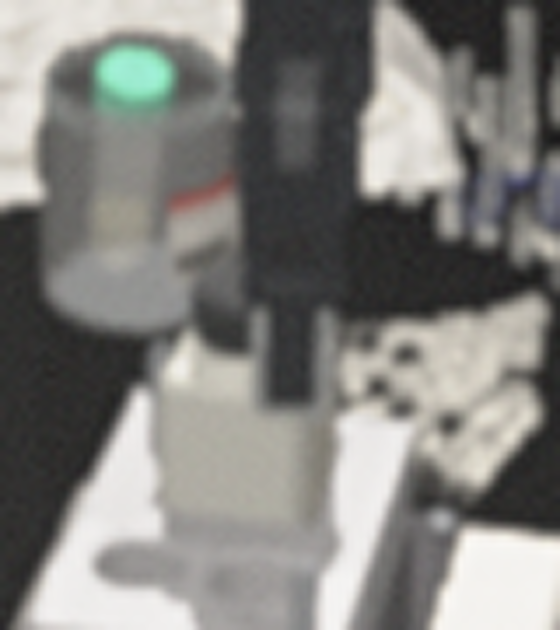

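View pics/T_w.png

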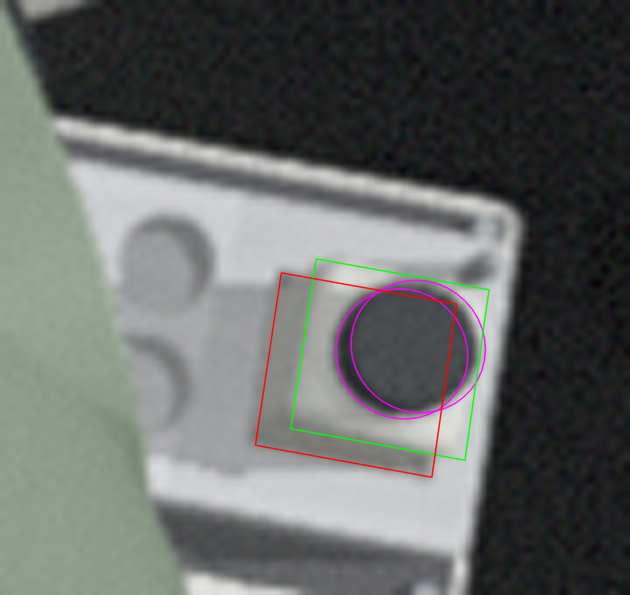

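View pics/side_w.png

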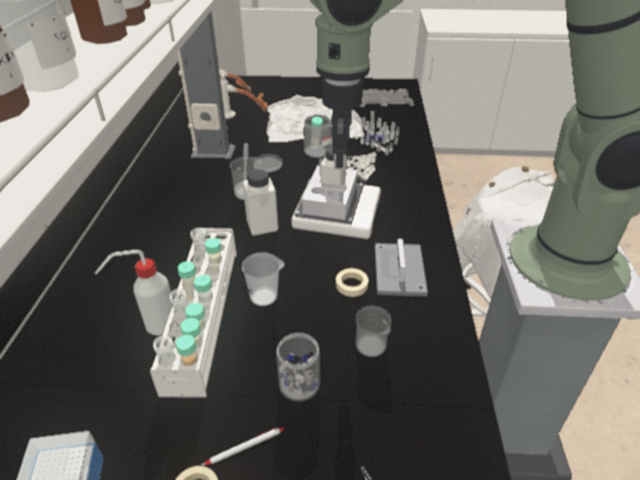

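Call:
arm_command --series '[[[0, 0, 40], 0, 1], [[0, 0, 40], 0, 1], [[0, 0, 40], 0, 1], [[0, 0, 0], 0, 1], [[0, 0, 0], 0, 1]]'

```text
time: 31.65
tool_pos: [435.5, 63.8, 308.2]
orientation: [-0.006, 0.708, -0.007, -0.707]
ft_force: [1.3, -0.5, 0.2]
width: 85.4
```

```bash
python3 - <<'E'
from plan import *
s,r=st()
d=grab("x")
p=(578.6,-187.8)
a=np.linspace(0,6.3,40)
for z0,n in((177,"t"),(180.8,"l")):
  pl=[(np.c_[p[0]+21.5*np.cos(a),p[1]+21.5*np.sin(a),0*a+z],(255,0,255)) for z in (z0,z0-20)]+[(rect(*p,-.156,61.4,61.4,96),(0,0,255))]
  crop(d["side"],308,120,60,60,10,f"pics/S_x{n}.png",pl)
b=load("a")["side"]
E
```

```text
t 31.65 tcp [435.5  63.8 308.2] w 85.4 F [ 1.3 -0.5  0.2]
x [ 0.001 -0.001 -1.   ] y [-0.019 -1.     0.001] z [-1.     0.019 -0.001] j [-0.02  0.16 -0.3   1.97  0.06  1.01 -1.93]
```

View pics/S_xt.png

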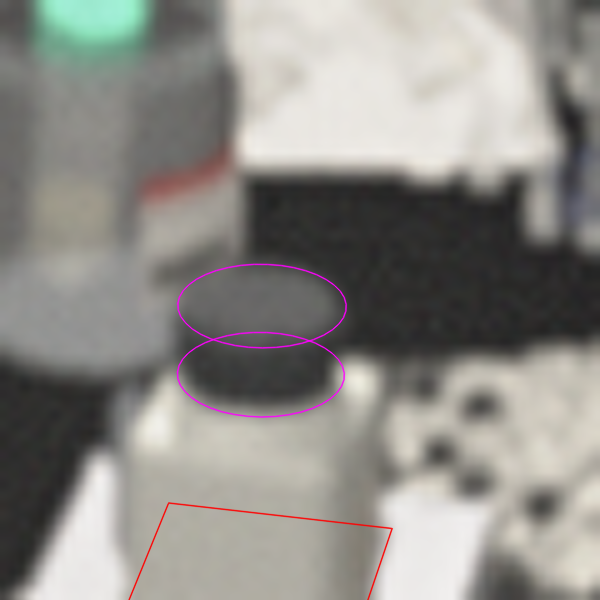

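View pics/S_xl.png

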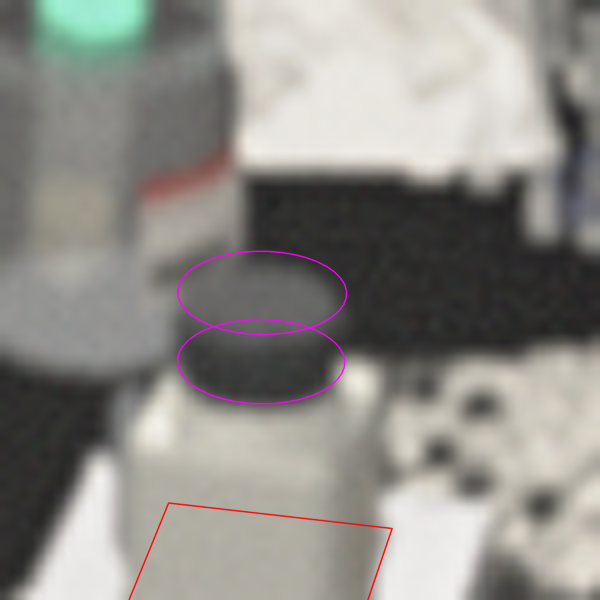

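```bash
python3 - <<'E'
from workcell import manip
print(manip.sign_off())
E
```

```text
the job is handed in; nothing more can be done
None
```

I moved the cover to the free worktop, stood the bottle down in the square pocket and let go. I then screwed the cap clockwise to its stop, cleared the arm and handed the job in at about 32 s. The hand-in gives no verdict.

**What went wrong**
- **Cover on the tape roll:** my first attempt to set the cover down pressed it on the edge of the tape roll. I had taken the network's tape position without checking it against the picture, and it was about 20 mm off. The wrist force reached 92 N, against a limit of 120 N. The tape moved only a few mm by the pictures.
- **Cover tilt:** that contact tilted the cover by about 0.07 rad in the grip, against a limit of 0.2 rad. I lifted it, shifted it clear and set it down again. The picture overlay showed it flat after release.

**Last checks**
- **Bottle:** in the last pictures it stands upright in the pocket, close to the measured pocket centre. The floor contact came at the expected height, and the force reading was near zero after I let go.
- **Cap:** it turned at about 0.3 N m for roughly 150 degrees (2.6 rad), then the torque jumped to 1.9 N m, which I took as the end stop. I did not take hold of it a second time to confirm.
- **Cap height:** the top edge in the side picture fits the tight height. The lower edge is blurred and, by itself, fits the loose height about as well. The torque is the stronger evidence.
- **Neighbours:** the jar, beakers and tall bottle still stand where they were in the last full side picture. The gripper was touching nothing.

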